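Refit the linchpin on the door dolly's axle

ROBOT

A 6-joint arm with a two-finger parallel gripper is mounted at the origin on the work surface. World frame = base frame: x ahead of the robot, y to its left, z up, the work surface at z = 0. Lengths are in m, angles in rad, forces in N, time in s.
With the tool pointing down it reaches from about 0.25 to 0.8 m from the base axis. Payload 3.9 kg.
Tool frame: the origin (TCP) lies between the finger pads; the fingertips stand 19 mm ahead of it and the grasp point (between the pads) is the TCP; y points along the fingers, x is the direction in which the jaws open and shut, and the axes are right-handed (so a half turn about y gives the same grasp; the last joint's range is limited). The gripper opens to 85 mm and grips with 20 to 120 N. Pads are 22 mm wide; open, the fingers measure 114 mm over their backs; the gripper's body (76 mm by 85 mm) begins 54 mm behind the grasp point. The pads swing forward as they close: fully open they stand 13 mm farther back than shut.
Start: joints at [1.114, 0.26, -0.138, 1.173, 0, 1.571], TCP at [0.232, 0.471, 0.25] pointing down, gripper open.
Joint ranges: [-2.78, 2.78], [-0.83, 1.72], [-1.28, 1.37], [-1.9, 2.12], [-1.57, 1.48], [-3.14, 3.14]. Speed limits (rad/s): [2.57, 2.57, 3.14, 3.14, 3.14, 3.14].

INTERFACE

Orientations are given as a rotation vector (axis times angle).
In Python, from plant import bot, vision, ticket gives the robot as it stands. The module is installed in compiled form; this text tells all that it offers.
- The arm moves only by the tool arm_command, never from a script. Its argument "deltas" is a list of rows, each an object of numbers: "jaw": the closure, from 0 (fully open) to 1 (shut); "x", "y", "z": the shift along the tool's x, y, z in cm; "wx", "wy", "wz": the turn, a rotation vector about the tool's x, y, z in degrees. A call has 1 to 10 rows; each row shifts and turns the commanded pose from where the row before left it, along the tool's axes as they then stand; what a row does not reach is not made up. A row lasts 1/8 s, in which the tool goes at most 62.5 mm and 10.7 degrees, less where a joint would pass 70% of its speed; a pose out of reach is approached as far as the arm can. A call with a gripper value outside its range is refused whole. The fingers move at their own pace and stop on an object; "squeeze" is the grip in N (left out, the last holds). Time passes only in rows, so rows that do not move let the fingers close. It gives the time, the measured TCP pose, the force and the opening at its end, in the units of the state.
- bot.get_obs(): the state, without advancing time (a new reading comes with each control period).
- vision.read_camera(name): name is "side" or "top"; returns a dict with "img" (400x640x3 uint8, red, green, blue), "vertical_fov" (degrees; the focal length in pixels is half the picture's height over the tangent of half this angle, whatever the lens; pixels are square), "cx", "cy" (the principal point, pixels), "pose" (4x4, takes a point from camera to world coordinates). Camera axes: x right, y up, looking along -z (the intrinsics and any distortion apply to the point x, -y, -z); pixel columns grow to the right and rows downward; lengths in m; the calibration is good to about 2 mm. A picture is of the moment at which its call begins. There is no depth.
- ticket.job_done(): hands the job in, once; it reports no verdict.
The state is a dict: "time": time; "qpos": joint angles; "dq": joint speeds; "joint_efforts": joint torques, N m; "position": TCP position; "tcp_rot": TCP orientation; "force": force on the tool from outside, world axes, zero at the start; "moment": the same for the moment, N m; "width": finger opening in m.
Only numpy, scipy, OpenCV 4.12 (cv2) and the standard library are available. Lean on these libraries where they do the work, as an engineer would, in place of code of your own. Each camera call takes 0.05 s, during which the arm holds its last target.

TASK

The door dolly's wheel has been put back on and needs its linchpin: take the linchpin with the red grip from the drilled block and push it down through the cross-hole in the end of the dolly's axle until its shoulder sits home on the axle, with its ring still open and pointing away from the wheel. The axle has been left standing out by an unknown amount, so feel along its flat for the hole with light pressure and force neither pin, ring nor axle; then swing the sprung ring over the axle end until it snaps down around the pin's tip, let go, and leave the other things on the bench where they are.

Things in the scene. Friction and masses are not known exactly. Their poses are not given: they have to be found in the camera images.
- hole_in (a point): on the fixed door dolly: where the mouth of the axle's vertical cross-hole would be with the axle pushed right in; y points out along the axle away from the wheel, z up. The axle was left standing 3 to 20 mm out of this (+y), not measured: the true hole is that far along y, same x and z. The axle end is a square steel nib 20 x 20 mm, flat top at this height, ending 14 mm beyond the hole; bore 10.2 mm
- axle_washer (a point): centre of the steel washer's outer face at the dolly's near wheel, on the axle's line, 62 mm above the bench; axes as hole_in. Tyre 125 mm diameter, its side 8 mm behind this point. Blue padded trough 320 mm long: near wall 50 mm behind, rim 92 mm above it. The axle is tight endwise (35 N); it gives 1 mm downward per 15 N on its tyre
- pin_grip (a point): centre of the red grip on top of the steel linchpin: 14 x 14 mm, 28 mm tall; z up along the pin, x the way the open ring points. The shoulder's underside is 24 mm below, the top of the ring's wire 16 mm below: keep the fingertips above that. It stands upright at the start in a wood block 48 mm tall, shoulder on its top, two headed clevis pins 46 mm behind it. About 90 g
- pin_seat (a point): point on the pin's centre line at the underside of its 17 mm round shoulder, which rests on the nib's flat top (z of hole_in) when home; axes as pin_grip. Below it the shank is 9 mm in diameter and 35 mm long, its last 2.5 mm tapered to 7 mm
- ring_bow (a point): middle of the far bar of the linchpin's wire ring, 45 mm from the ring's hinge; the ring is round, 4 mm wire, about 41 mm clear inside
- ring (a joint): angle of the sprung ring about its hinge across the pin's head, 6 mm above the shoulder: 0 = open, straight out sideways; grows as the bow swings down; 1.57 = locked, hanging along the shank with the bow under the pin's tip. Over centre at 0.785: before it the ring springs back open, past it it snaps shut by itself; about 5 N at the bow takes it over
- clevis_pin0: plain steel clevis pin with a dark 18 mm head standing in the same block; origin under its head
- clevis_pin1: plain steel clevis pin with a brass 18 mm head standing in the same block; origin under its head
- glue_bottle: white glue bottle with green cap, 60 mm diameter, 170 mm tall, standing; origin at its underside
- filler_tin: filler tin, 84 mm diameter, 75 mm tall, standing; origin at its underside
- hammer: hammer lying on the bench
- screwdriver: screwdriver lying on the bench
- brush: brush lying on the bench
- spare_washer: loose steel washer, 40 mm across, 4 mm thick, flat on the bench

How it is judged:
By the outcome, as a careful person would: the job done as asked, in the order asked, and still so for the second after the job is handed in, with the robot touching nothing.
It also fails if it takes over 72 s, if anything falls off the work surface, if the arm or the gripper's body presses on something with over 40 N, if the wrist force passes 120 N, or if a joint passes its speed limit or range.

## Working session

There is one attempt and no reset: what is moved stays moved. The work goes in short steps, Python scripts to look and compute and a tool call to move; the robot and the scene stay as the last step left them, time stands still between calls to the robot, and variables do not carry over. Pictures are saved under pics/ and viewed, and the job is handed in when it is done.

Besides the shell and the picture viewer there is one more tool, called after "Request:" as name([rows], argument=value, ...), one row to a line, values as JSON. arm_command: Moves the arm, as the interface text tells. Its arguments: {"type":"object","properties":{"deltas":{"type":"array","items":{"type":"object","properties":{"jaw":{"type":"number"},"x":{"type":"number"},"y":{"type":"number"},"z":{"type":"number"},"wx":{"type":"number"},"wy":{"type":"number"},"wz":{"type":"number"}}}},"squeeze":{"type":"number"}},"required":["deltas"]}

```bash
mkdir -p pics; python3 - <<'E'
from plant import bot, vision
import cv2
o=bot.get_obs(); print(o)
for n in("side","top"):
    r=vision.read_camera(n); cv2.imwrite(f"pics/{n}0.png",r["img"][:,:,::-1]); print({k:v for k,v in r.items() if k!="img"})
E
```

```text
{'time': 0.0, 'qpos': array([ 1.11400090e+00,  2.60686235e-01, -1.39395915e-01,  1.17272755e+00,
        1.07569888e-05,  1.57075244e+00]), 'dq': array([ 0.00107274, -0.00087993, -0.00034489, -0.00093625, -0.00024822,
        0.00150279]), 'joint_efforts': array([ 1.56567097e-03, -4.05670345e+01,  2.53926086e+01,  1.86651468e-02,
       -2.56034843e-05, -2.42127939e-06]), 'position': array([0.23126625, 0.47057345, 0.24945358]), 'tcp_rot': array([-1.39239694, -0.86525347,  0.86806455]), 'force': array([ 0.58247333,  0.16806346, -0.1546737 ]), 'moment': array([0.0387992 , 0.00127231, 0.00117909]), 'width': 0.08551390403231339}
{'vertical_fov': 52.30499891523828, 'cx': 318.2127227797747, 'cy': 200.2980363575691, 'pose': array([[ 0.88975953,  0.30160119, -0.34258532,  0.25698347],
       [-0.45639823,  0.57909858, -0.67553349, -0.36344023],
       [-0.00535103,  0.75741769,  0.65290873,  0.60766709],
       [ 0.        ,  0.        ,  0.        ,  1.        ]])}
{'vertical_fov': 54.9702789216823, 'cx': 311.2303002785376, 'cy': 202.39510124927364, 'pose': array([[-0.02339909,  0.99157038, -0.12743885,  0.43281219],
       [-0.99949121, -0.02596646, -0.01852172,  0.19232898],
       [-0.02167473,  0.12694062,  0.99167348,  0.93516074],
       [ 0.        ,  0.        ,  0.        ,  1.        ]])}
```

View pics/side0.png

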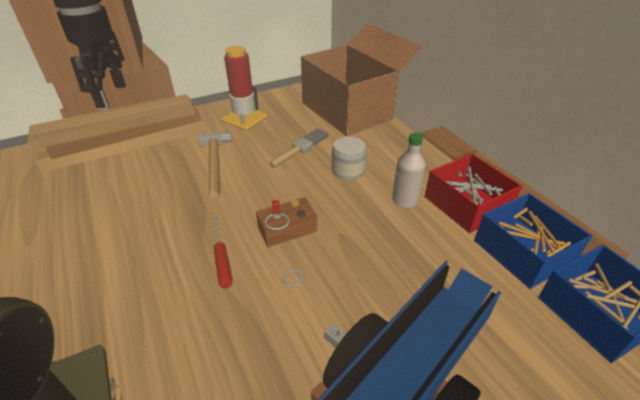

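View pics/top0.png

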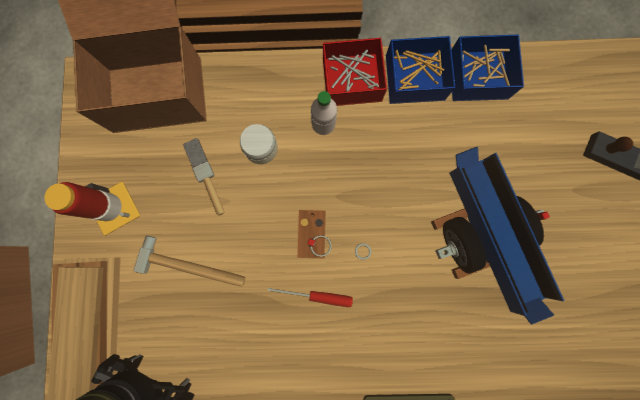

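```bash
python3 - <<'E'
import cv2
s=cv2.imread("pics/side0.png");t=cv2.imread("pics/top0.png")
def c(im,x,y,w,h,k,n): cv2.imwrite(n,cv2.resize(im[y:y+h,x:x+w],None,fx=k,fy=k,interpolation=cv2.INTER_CUBIC))
c(s,245,190,80,60,10,"pics/s_blk.png");c(s,310,310,80,60,10,"pics/s_nib.png")
c(t,290,205,80,60,10,"pics/t_blk.png");c(t,425,215,80,60,10,"pics/t_nib.png")
E
```

```text
(no output)
```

View pics/s_blk.png

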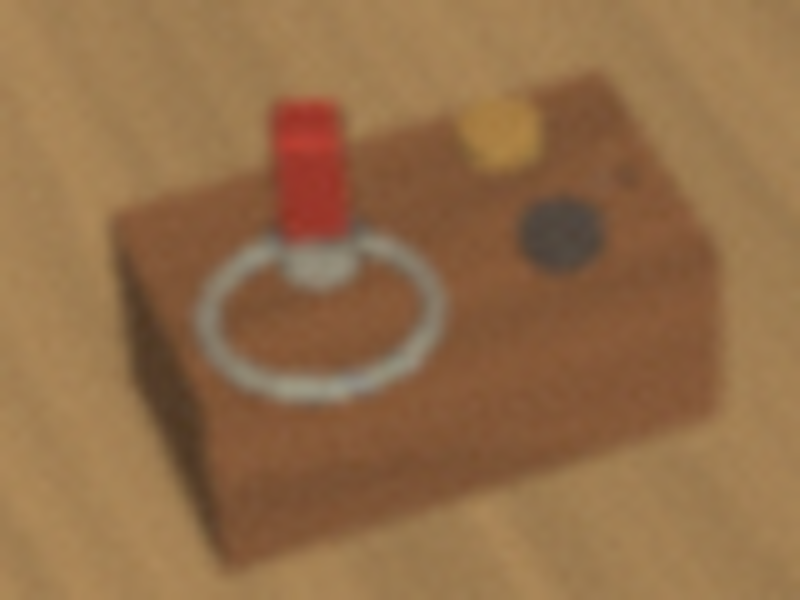

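View pics/s_nib.png

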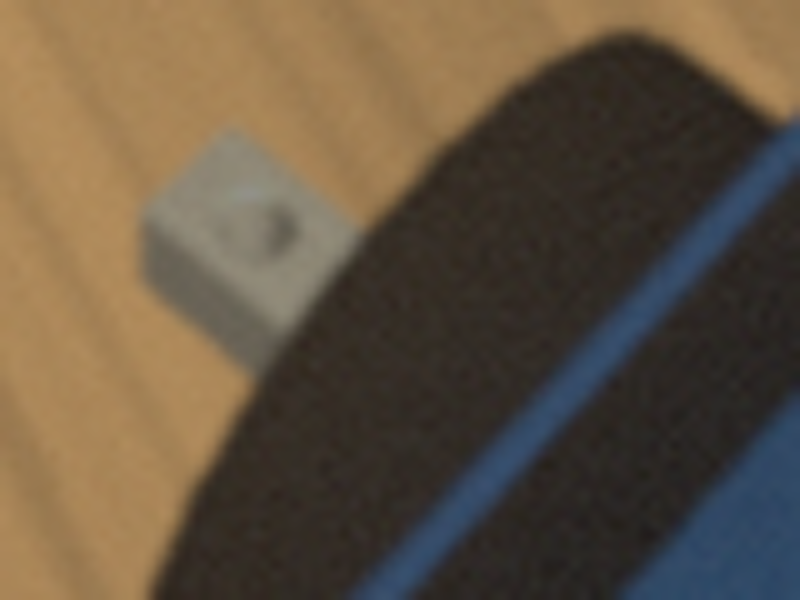

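View pics/t_blk.png

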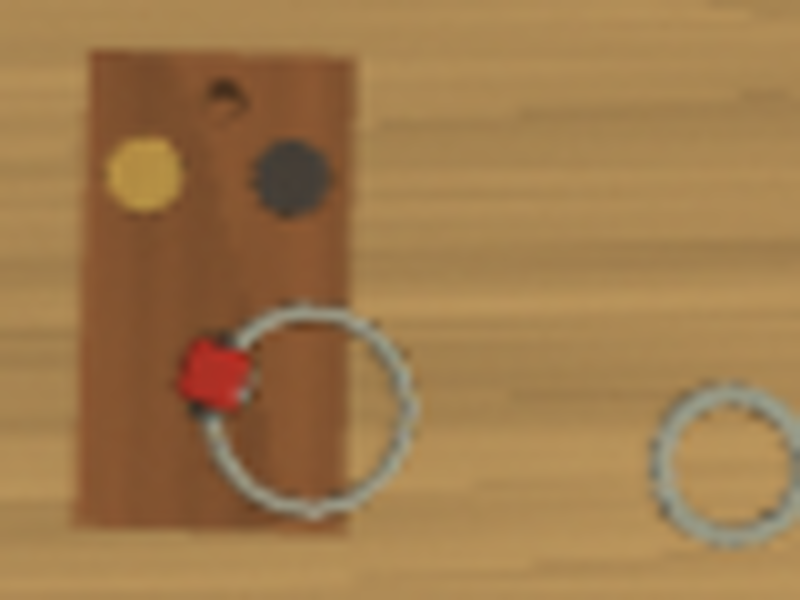

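View pics/t_nib.png

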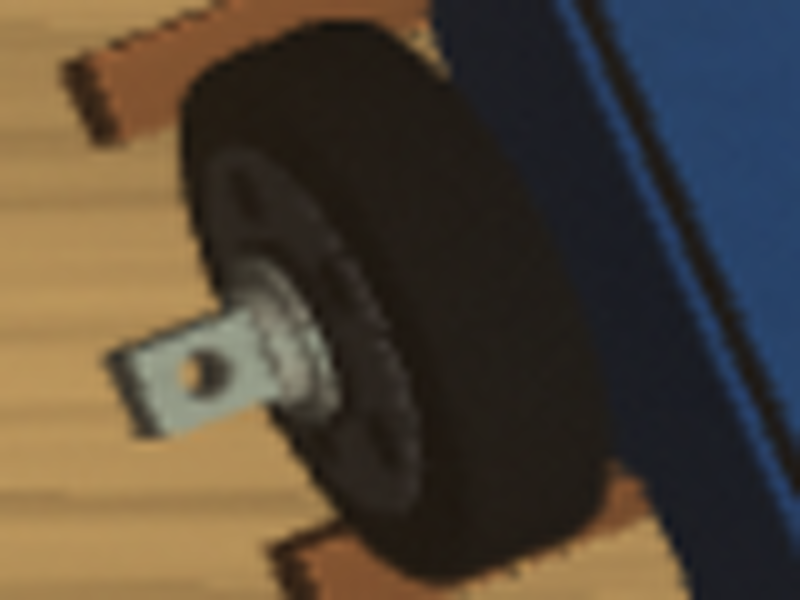

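```bash
cat >h.py <<'E'
import numpy as np
C={'side':(52.30499891523828,318.2127227797747,200.2980363575691,np.array([[ 0.88975953,  0.30160119, -0.34258532,  0.25698347],[-0.45639823,  0.57909858, -0.67553349, -0.36344023],[-0.00535103,  0.75741769,  0.65290873,  0.60766709]])),
'top':(54.9702789216823,311.2303002785376,202.39510124927364,np.array([[-0.02339909,  0.99157038, -0.12743885,  0.43281219],[-0.99949121, -0.02596646, -0.01852172,  0.19232898],[-0.02167473,  0.12694062,  0.99167348,  0.93516074]]))}
def ray(c,u,v):
    fov,cx,cy,P=C[c]; f=200/np.tan(np.radians(fov/2))
    d=P[:,:3]@np.array([(u-cx)/f,-(v-cy)/f,-1]); return P[:,3],d/np.linalg.norm(d)
def proj(c,p):
    fov,cx,cy,P=C[c]; f=200/np.tan(np.radians(fov/2))
    q=P[:,:3].T@(np.asarray(p)-P[:,3]); return cx+f*q[0]/-q[2],cy-f*q[1]/-q[2]
def onz(c,u,v,z):
    o,d=ray(c,u,v); return o+d*(z-o[2])/d[2]
def tri(a,b):
    (o1,d1),(o2,d2)=ray('side',*a),ray('top',*b)
    t=np.linalg.lstsq(np.stack([d1,-d2],1),o2-o1,rcond=None)[0]
    p,q=o1+t[0]*d1,o2+t[1]*d2; return (p+q)/2,np.linalg.norm(p-q)
def cr(x0,y0,X,Y,k=10): return ((X+.5)/k-.5+x0,(Y+.5)/k-.5+y0)
E
python3 - <<'E'
from h import *
np.set_printoptions(precision=4,suppress=True)
S=lambda X,Y:cr(245,190,X,Y);T=lambda X,Y:cr(290,205,X,Y)
SN=lambda X,Y:cr(310,310,X,Y);TN=lambda X,Y:cr(425,215,X,Y)
print("grip top",tri(S(307,116),T(216,374)), "z exp", .048+.024+.014)
print("gripz",onz('side',*S(307,116),.086),onz('top',*T(216,374),.086))
print("bow",tri(S(318,388),T(412,405)),onz('side',*S(315,388),.054),onz('top',*T(410,425),.054))
for n,a,b in(("brass",(500,125),(145,175)),("dark",(562,232),(291,178))): print(n,tri(S(*a),T(*b)))
print("hole",tri(SN(262,228),TN(205,372)),onz('side',*SN(262,228),.072),onz('top',*TN(205,372),.072))
print("corn",tri(SN(228,130),TN(123,357)),tri(SN(145,222),TN(160,435)))
for a in((123,357),(245,308),(160,435),(275,402)):print(onz('top',*TN(*a),.072))
for a in((228,130),(145,222),(360,235),(272,355)):print(onz('side',*SN(*a),.072))
print("blk",[onz('top',*T(*a),.048) for a in((90,52),(355,60),(345,530),(75,525))])
# ring circle
for a in ((245,335),(300,308),(370,330),(410,390),(395,455),(310,512),(235,478),(210,425)): print(onz('top',*T(*a),.054))
E
```

```text
grip top (array([0.4541, 0.2104, 0.0882]), np.float64(0.0001931860967122382)) z exp 0.08600000000000001
gripz [0.4549 0.2129 0.086 ] [0.4543 0.2104 0.086 ]
bow (array([0.442 , 0.1683, 0.0573]), np.float64(0.010466321852051092)) [0.4375 0.1732 0.054 ] [0.4425 0.1672 0.054 ]
brass (array([0.501 , 0.2263, 0.0548]), np.float64(0.00019787830015728658))
dark (array([0.4995, 0.1929, 0.0526]), np.float64(0.0001194038993311339))
hole (array([ 0.4258, -0.0846,  0.0723]), np.float64(0.00039833898137649903)) [ 0.4257 -0.0844  0.072 ] [ 0.426  -0.0848  0.072 ]
corn (array([ 0.4296, -0.0673,  0.071 ]), np.float64(0.0002610987318485653)) (array([ 0.412 , -0.0746,  0.0697]), np.float64(0.0008196605122061184))
[ 0.4297 -0.067   0.072 ]
[ 0.4398 -0.0946  0.072 ]
[ 0.4125 -0.074   0.072 ]
[ 0.4191 -0.0997  0.072 ]
[ 0.4291 -0.0678  0.072 ]
[ 0.411  -0.0757  0.072 ]
[ 0.4379 -0.092   0.072 ]
[ 0.4172 -0.1027  0.072 ]
blk [array([0.5304, 0.2388, 0.048 ]), array([0.5269, 0.1773, 0.048 ]), array([0.4191, 0.1826, 0.048 ]), array([0.4217, 0.2443, 0.048 ])]
[0.4638 0.2043 0.054 ]
[0.4697 0.1916 0.054 ]
[0.4643 0.1757 0.054 ]
[0.4504 0.167  0.054 ]
[0.4358 0.1708 0.054 ]
[0.4234 0.1905 0.054 ]
[0.4315 0.2073 0.054 ]
[0.4436 0.2127 0.054 ]
```

```bash
cat >>h.py <<'E'
from scipy.spatial.transform import Rotation as Ro
def Rdown(yaw_deg):  # tool x at yaw, y down
    a=np.radians(yaw_deg); x=np.array([np.cos(a),np.sin(a),0]); y=np.array([0,0,-1.]); return np.stack([x,y,np.cross(x,y)],1)
def delta(p,rv,P,R):
    R0=Ro.from_rotvec(rv).as_matrix()
    d=R0.T@(np.asarray(P)-p)*100; w=np.degrees(Ro.from_matrix(R0.T@R).as_rotvec())
    return d,w
E
python3 - <<'E'
from h import *
from plant import bot
np.set_printoptions(precision=3,suppress=True)
o=bot.get_obs(); R=Ro.from_rotvec(o['tcp_rot']).as_matrix(); print(R, o['time'])
for y in(160,340): print(y,delta(o['position'],o['tcp_rot'],[.4543,.211,.15],Rdown(y)))
# refine ring & trough directions
pts=np.array([onz('top',*cr(290,205,*a),.054)[:2] for a in ((245,335),(300,308),(370,330),(410,390),(395,455),(310,512),(235,478),(210,425))])
A=np.c_[2*pts,np.ones(8)];s=np.linalg.lstsq(A,(pts**2).sum(1),rcond=None)[0];c=s[:2];print("ring c",c,"r",np.sqrt(s[2]+c@c));v=c-[.4543,.2107];print(np.degrees(np.arctan2(v[1],v[0])),np.linalg.norm(v))
E
python3 - <<'E'
import cv2
t=cv2.imread("pics/top0.png")
cv2.imwrite("pics/tr.png",cv2.resize(t[140:330,430:570],None,fx=3,fy=3,interpolation=cv2.INTER_CUBIC))
E
```

```text
[[ 0.441 -0.001 -0.897]
 [ 0.897 -0.002  0.441]
 [-0.002 -1.     0.   ]] 0.1
160 (array([-13.449,   9.978, -31.465]), array([ -0.086, -96.172,  -0.077]))
340 (array([-13.449,   9.978, -31.465]), array([ 0.074, 83.828, -0.083]))
ring c [0.447 0.19 ] r 0.022826639027325613
-110.54244063284021 0.022046044245173067
```

View pics/tr.png

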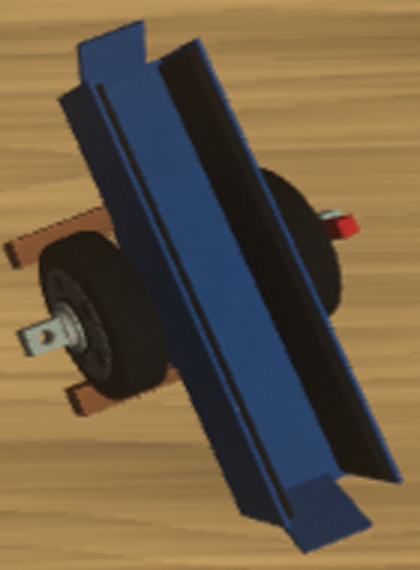

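Request:
arm_command([
  {"wy": -5,"jaw": 0.3},
  {"x": -2,"z": -3},
])

```text
invalid input
```

```bash
python3 - <<'E'
from h import *
from plant import bot
np.set_printoptions(precision=4,suppress=True)
o=bot.get_obs(); print(o['qpos'],o['time'],o['width'],o['position'],o['force'])
R=Ro.from_rotvec(o['tcp_rot']).as_matrix(); print("yaw",np.degrees(np.arctan2(R[1,0],R[0,0])))
f=lambda X,Y,z:onz('top',(X+.5)/3-.5+430,(Y+.5)/3-.5+140,z)
for a,b in(((98,85),(292,518)),((200,40),(402,482))):
    v=f(*b,.154)-f(*a,.154); print(f(*a,.154),f(*b,.154),np.degrees(np.arctan2(v[1],v[0])),np.linalg.norm(v))
E
```

```text
[ 1.114   0.2606 -0.1393  1.1727  0.      1.5708] 0.1 0.08560168128316699 [0.2313 0.4706 0.2495] [ 0.2294  0.3772 -0.6498]
yaw 63.82802072866292
[ 0.5963 -0.1052  0.154 ] [ 0.3057 -0.2095  0.154 ] -160.2623585780808 0.3087418213264532
[ 0.6258 -0.177   0.154 ] [ 0.3271 -0.2825  0.154 ] -160.5381555327534 0.31685190508717564
```

Request:
arm_command([
  {"x": 0,"y": 0,"z": 0,"wx": 0,"wy": -5,"wz": 0,"jaw": 0.3},
  {"x": -2,"y": 0,"z": -3,"wx": 0,"wy": 0,"wz": 0,"jaw": 0.3},
], squeeze=40)

```text
time: 0.35
position: [0.2518, 0.4426, 0.2497]
tcp_rot: [-1.36, -0.935, 0.936]
force: [-0.4, -0.3, 0.6]
width: 0.06
```

```bash
cat > st.py <<'E'
from h import *
from plant import bot
import sys
np.set_printoptions(precision=4,suppress=True)
o=bot.get_obs(); R=Ro.from_rotvec(o['tcp_rot']).as_matrix()
print("t",o['time'],"p",o['position'],"yaw",np.degrees(np.arctan2(R[1,0],R[0,0])),"ydir",R[:,1],"w",o['width'],"F",o['force'],"M",o['moment'],"q",o['qpos'])
if len(sys.argv)>4:
    P=[float(a) for a in sys.argv[1:4]]; print("delta",*delta(o['position'],o['tcp_rot'],P,Rdown(float(sys.argv[4]))))
E
python3 st.py .4543 .211 .15 340
```

```text
t 0.35 p [0.2518 0.4426 0.2497] yaw 69.03610120177842 ydir [-0.0004 -0.     -1.    ] w 0.0599837397641834 F [-0.3872 -0.301   0.617 ] M [-0.0191  0.0123  0.0057] q [ 1.0532  0.2335 -0.1761  1.1615  0.0004  1.4191]
delta [-14.3787   9.9565 -27.1944] [-0.0109 89.0361 -0.0262]
```

Request:
arm_command([
  {"x": -2.4,"y": 0.8,"z": -4.53,"wx": 0,"wy": 0,"wz": 0,"jaw": 0.5},
  {"x": -2.4,"y": 0.8,"z": -4.53,"wx": 0,"wy": 0,"wz": 0,"jaw": 0.5},
  {"x": -2.4,"y": 0.8,"z": -4.53,"wx": 0,"wy": 0,"wz": 0,"jaw": 0.5},
  {"x": -2.4,"y": 0.8,"z": -4.53,"wx": 0,"wy": 0,"wz": 0,"jaw": 0.5},
  {"x": -2.4,"y": 0.8,"z": -4.53,"wx": 0,"wy": 0,"wz": 0,"jaw": 0.5},
  {"x": -2.38,"y": 0.8,"z": -4.54,"wx": 0,"wy": 0,"wz": 0,"jaw": 0.5},
])

```text
time: 1.1
position: [0.4546, 0.2079, 0.2017]
tcp_rot: [-1.361, -0.932, 0.933]
force: [0.9, 1.1, -1.0]
width: 0.0424
```

Request:
arm_command([
  {"x": 0,"y": 0,"z": 0,"wx": 0,"wy": -9.05,"wz": 0,"jaw": 0.5},
  {"x": 0,"y": 0,"z": 0,"wx": 0,"wy": -9.05,"wz": 0,"jaw": 0.5},
  {"x": 0,"y": 0,"z": 0,"wx": 0,"wy": -9.05,"wz": 0,"jaw": 0.5},
  {"x": 0,"y": 0,"z": 0,"wx": 0,"wy": -9.05,"wz": 0,"jaw": 0.5},
  {"x": 0,"y": 0,"z": 0,"wx": 0,"wy": -9.05,"wz": 0,"jaw": 0.5},
  {"x": 0,"y": 0,"z": 0,"wx": 0,"wy": -9.05,"wz": 0,"jaw": 0.5},
  {"x": 0,"y": 0,"z": 0,"wx": 0,"wy": -9.05,"wz": 0,"jaw": 0.5},
  {"x": 0,"y": 0,"z": 0,"wx": 0,"wy": -9.05,"wz": 0,"jaw": 0.5},
  {"x": 0,"y": 0,"z": 0,"wx": 0,"wy": -9.05,"wz": 0,"jaw": 0.5},
  {"x": 0,"y": 0,"z": 0,"wx": 0,"wy": -9.05,"wz": 0,"jaw": 0.5},
])

```text
time: 2.35
position: [0.4535, 0.2092, 0.2018]
tcp_rot: [-0.363, -2.027, 2.028]
force: [-0.0, -0.1, 0.1]
width: 0.0427
```

```bash
python3 st.py .4543 .211 .11 159.5; python3 - <<'E'
from plant import vision
import cv2
for n in("side","top"):
    r=vision.read_camera(n); cv2.imwrite(f"pics/{n}1.png",r["img"][:,:,::-1])
E
```

```text
t 2.35 p [0.4535 0.2092 0.2018] yaw 159.62631960738312 ydir [-0.001  -0.0005 -1.    ] w 0.04270819820488971 F [-0.0032 -0.0911  0.064 ] M [-0.0121  0.0222 -0.0332] q [ 0.4322  0.2441 -0.2905  1.0373  0.     -0.783 ]
delta [-0.0172  9.1835 -0.201 ] [-0.0457  0.1263  0.0455]
```

View pics/side1.png

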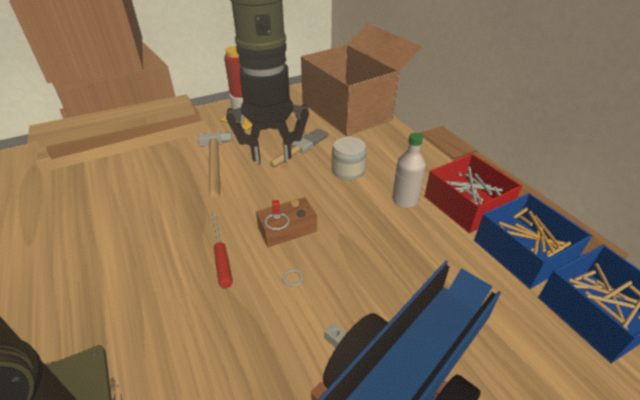

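Request:
arm_command([
  {"x": 0,"y": 3,"z": -0.2,"wx": 0,"wy": 0.1,"wz": 0,"jaw": 0.5},
  {"x": 0,"y": 3,"z": 0,"wx": 0,"wy": 0,"wz": 0,"jaw": 0.5},
  {"x": 0,"y": 2.5,"z": 0,"wx": 0,"wy": 0,"wz": 0,"jaw": 0.5},
  {"x": 0,"y": 1.5,"z": 0,"wx": 0,"wy": 0,"wz": 0,"jaw": 0.5},
  {"x": 0,"y": 0,"z": 0,"wx": 0,"wy": 0,"wz": 0,"jaw": 0.5},
])

```text
time: 3.08
position: [0.4533, 0.2107, 0.101]
tcp_rot: [-0.37, -2.019, 2.023]
force: [-0.1, 0.7, -0.2]
width: 0.0426
```

```bash
python3 st.py .4543 .211 .078 159.5; python3 - <<'E'
from plant import vision
import cv2
r=vision.read_camera("side")["img"][140:260,200:340,::-1];cv2.imwrite(f"pics/s2.png",cv2.resize(r,None,fx=5,fy=5,interpolation=cv2.INTER_CUBIC))
r=vision.read_camera("top")["img"][190:280,260:380,::-1];cv2.imwrite(f"pics/t2.png",cv2.resize(r,None,fx=5,fy=5,interpolation=cv2.INTER_CUBIC))
E
```

```text
t 3.075 p [0.4533 0.2107 0.101 ] yaw 159.10623021707394 ydir [-0.0032 -0.0015 -1.    ] w 0.04260159173682475 F [-0.137   0.6791 -0.245 ] M [-0.0186  0.0163 -0.0015] q [ 0.435   0.3345 -0.453   0.7868  0.     -0.7711]
delta [-0.084   2.3001 -0.0699] [-0.1425 -0.3936  0.1403]
```

View pics/s2.png

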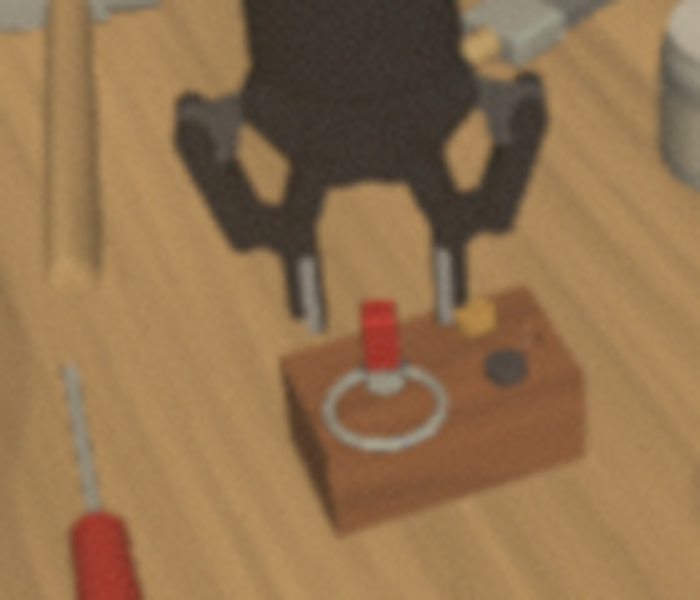

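View pics/t2.png

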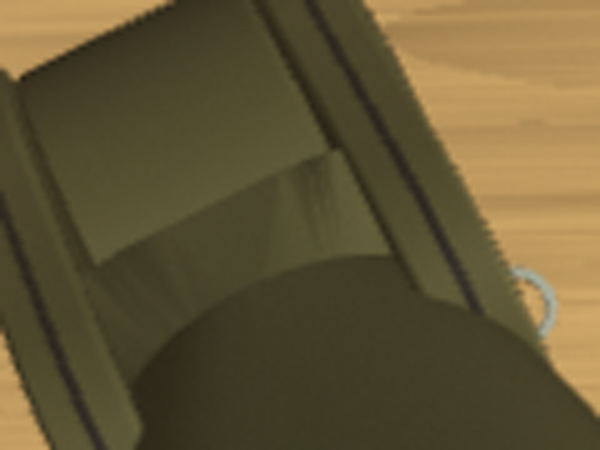

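Request:
arm_command([
  {"x": -0.08,"y": 0.8,"z": -0.07,"wx": -0.1,"wy": -0.4,"wz": 0.1,"jaw": 0.5},
  {"x": 0,"y": 0.8,"z": 0,"wx": 0,"wy": 0,"wz": 0,"jaw": 0.5},
  {"x": 0,"y": 0.7,"z": 0,"wx": 0,"wy": 0,"wz": 0,"jaw": 0.5},
  {"x": 0,"y": 0,"z": 0,"wx": 0,"wy": 0,"wz": 0,"jaw": 0.5},
], squeeze=40)

```text
time: 3.68
position: [0.455, 0.2113, 0.0785]
tcp_rot: [-0.365, -2.029, 2.028]
force: [0.8, -0.7, -0.2]
width: 0.0428
```

```bash
python3 st.py .4543 .211 .078 159.5; python3 - <<'E'
from plant import vision
import cv2
r=vision.read_camera("side")["img"][180:250,230:330,::-1];cv2.imwrite(f"pics/s3.png",cv2.resize(r,None,fx=7,fy=7,interpolation=cv2.INTER_CUBIC))
E
```

```text
t 3.675 p [0.455  0.2113 0.0785] yaw 159.6221786092042 ydir [ 0.0007  0.0003 -1.    ] w 0.04280721207899406 F [ 0.758  -0.6995 -0.2254] M [-0.0356  0.0217 -0.0504] q [ 0.4348  0.36   -0.4844  0.7256 -0.     -0.7803]
delta [0.0551 0.0539 0.0564] [ 0.0318  0.1222 -0.0337]
```

View pics/s3.png

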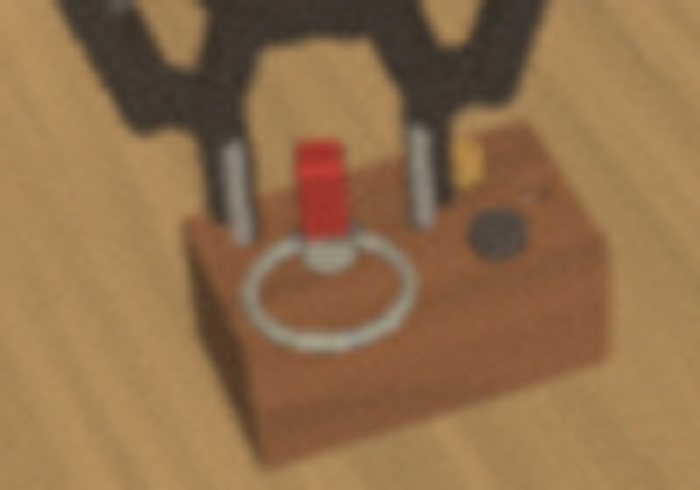

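Request:
arm_command([
  {"x": 0,"y": 0,"z": 0,"wx": 0,"wy": 0,"wz": 0,"jaw": 0.7},
  {"x": 0,"y": 0,"z": 0,"wx": 0,"wy": 0,"wz": 0,"jaw": 0.8},
  {"x": 0,"y": 0,"z": 0,"wx": 0,"wy": 0,"wz": 0,"jaw": 1},
  {"x": 0,"y": 0,"z": 0,"wx": 0,"wy": 0,"wz": 0,"jaw": 1},
  {"x": 0,"y": 0,"z": 0,"wx": 0,"wy": 0,"wz": 0,"jaw": 1},
], squeeze=40)

```text
time: 4.35
position: [0.4545, 0.2122, 0.0794]
tcp_rot: [-0.364, -2.031, 2.025]
force: [-4.6, 3.5, 3.3]
width: 0.0132
```

```bash
python3 st.py .4543 .211 .078 159.5
```

```text
t 4.35 p [0.4545 0.2122 0.0794] yaw 159.6596554180761 ydir [ 0.0002  0.0025 -1.    ] w 0.013248305866433925 F [-4.6105  3.4776  3.3339] M [0.6858 0.9515 0.0109] q [ 0.4354  0.3587 -0.4838  0.7271  0.0022 -0.7804]
delta [-0.0183  0.1354  0.1209] [0.1386 0.1596 0.0415]
```

Request:
arm_command([
  {"x": 0.05,"y": -0.3,"z": 0,"wx": 0,"wy": 0,"wz": 0,"jaw": 1},
  {"x": 0,"y": -0.7,"z": 0,"wx": 0,"wy": 0,"wz": 0,"jaw": 1},
  {"x": 0,"y": -1,"z": 0,"wx": 0,"wy": 0,"wz": 0,"jaw": 1},
  {"x": 0,"y": -1.5,"z": 0,"wx": 0,"wy": 0,"wz": 0,"jaw": 1},
  {"x": 0,"y": -2,"z": 0,"wx": 0,"wy": 0,"wz": 0,"jaw": 1},
  {"x": 0,"y": -2.5,"z": 0,"wx": 0,"wy": 0,"wz": 0,"jaw": 1},
  {"x": 0,"y": -2,"z": 0,"wx": 0,"wy": 0,"wz": 0,"jaw": 1},
  {"x": 0,"y": 0,"z": 0,"wx": 0,"wy": 0,"wz": 0,"jaw": 1},
])

```text
time: 5.35
position: [0.4575, 0.2118, 0.1819]
tcp_rot: [-0.374, -2.034, 2.028]
force: [-0.7, -0.4, -1.5]
width: 0.0131
```

```bash
python3 st.py .4258 -.0846 .155 19.6; python3 - <<'E'
from plant import vision
import cv2
r=vision.read_camera("side")["img"][100:250,180:340,::-1];cv2.imwrite(f"pics/s4.png",cv2.resize(r,None,fx=4,fy=4,interpolation=cv2.INTER_CUBIC))
E
```

```text
t 5.35 p [0.4575 0.2118 0.1819] yaw 159.58973452011242 ydir [ 0.0089  0.0016 -1.    ] w 0.013081487930969526 F [-0.6788 -0.3931 -1.5365] M [-0.0141  0.038   0.0337] q [ 0.4349  0.2589 -0.3255  0.9777 -0.0023 -0.7797]
delta [-7.346   2.6112 28.8947] [  0.659  139.9896   0.125 ]
```

View pics/s4.png

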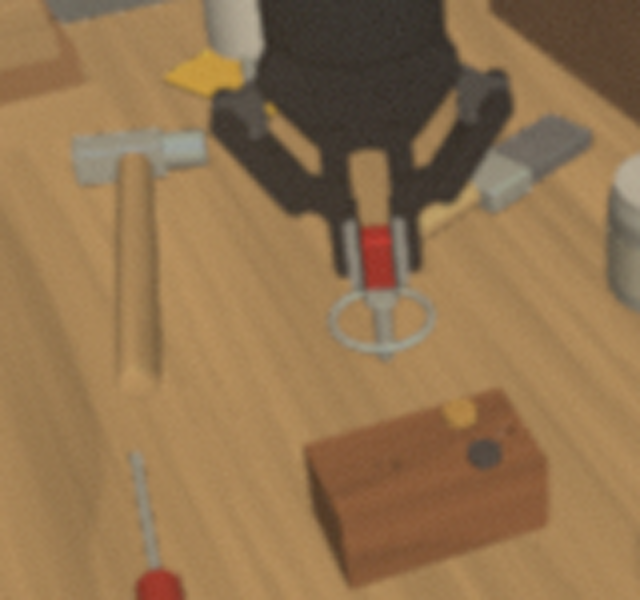

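Request:
arm_command([
  {"x": -0.5,"y": 0,"z": 2,"wx": 0,"wy": 0,"wz": 0,"jaw": 1},
  {"x": -1.2,"y": 0,"z": 4.5,"wx": 0,"wy": 0,"wz": 0,"jaw": 1},
  {"x": -1.2,"y": 0,"z": 4.8,"wx": 0,"wy": 0,"wz": 0,"jaw": 1},
  {"x": -1.2,"y": 0,"z": 4.8,"wx": 0,"wy": 0,"wz": 0,"jaw": 1},
  {"x": -1.2,"y": 0,"z": 4.8,"wx": 0,"wy": 0,"wz": 0,"jaw": 1},
  {"x": -1.2,"y": 0,"z": 4.5,"wx": 0,"wy": 0,"wz": 0,"jaw": 1},
  {"x": -0.8,"y": 0,"z": 3.5,"wx": 0.7,"wy": 0,"wz": 0,"jaw": 1},
])

```text
time: 6.28
position: [0.4207, -0.0874, 0.178]
tcp_rot: [-0.364, -2.013, 2.038]
force: [-0.0, 0.1, -1.4]
width: 0.0134
```

Request:
arm_command([
  {"x": 0,"y": 0,"z": 0,"wx": 0,"wy": 10,"wz": 0,"jaw": 1},
  {"x": 0,"y": 0,"z": 0,"wx": 0,"wy": 10,"wz": 0,"jaw": 1},
  {"x": 0,"y": 0,"z": 0,"wx": 0,"wy": 10,"wz": 0,"jaw": 1},
  {"x": 0,"y": 0,"z": 0,"wx": 0,"wy": 10,"wz": 0,"jaw": 1},
  {"x": 0,"y": 0,"z": 0,"wx": 0,"wy": 10,"wz": 0,"jaw": 1},
  {"x": 0,"y": 0,"z": 0,"wx": 0,"wy": 10,"wz": 0,"jaw": 1},
  {"x": 0,"y": 0,"z": 0,"wx": 0,"wy": 10,"wz": 0,"jaw": 1},
  {"x": 0,"y": 0,"z": 0,"wx": 0,"wy": 10,"wz": 0,"jaw": 1},
  {"x": 0,"y": 0,"z": 0,"wx": 0,"wy": 10,"wz": 0,"jaw": 1},
  {"x": 0,"y": 0,"z": 0,"wx": 0,"wy": 10,"wz": 0,"jaw": 1},
])

```text
time: 7.52
position: [0.4211, -0.0855, 0.1779]
tcp_rot: [-1.424, -0.798, 0.814]
force: [0.4, -0.7, -0.6]
width: 0.0135
```

Request:
arm_command([
  {"x": 0,"y": 0,"z": 0,"wx": 0,"wy": 10,"wz": 0,"jaw": 1},
  {"x": 0,"y": 0,"z": 0,"wx": 0,"wy": 10,"wz": 0,"jaw": 1},
  {"x": 0,"y": 0,"z": 0,"wx": 0,"wy": 10,"wz": 0,"jaw": 1},
  {"x": 0,"y": 0,"z": 0,"wx": 0,"wy": 10,"wz": 0,"jaw": 1},
  {"x": 0,"y": 0,"z": 0,"wx": 0,"wy": 0,"wz": 0,"jaw": 1},
])

```text
time: 8.15
position: [0.4214, -0.0853, 0.1781]
tcp_rot: [-1.564, -0.265, 0.275]
force: [0.5, -0.1, -0.7]
width: 0.0132
```

```bash
python3 st.py .4258 -.0846 .150 19.6; python3 - <<'E'
from plant import vision
import cv2
r=vision.read_camera("side")["img"];cv2.imwrite("pics/s5f.png",r[:,:,::-1]);r=r[220:370,250:410,::-1];cv2.imwrite(f"pics/s5.png",cv2.resize(r,None,fx=4,fy=4,interpolation=cv2.INTER_CUBIC))
r=vision.read_camera("top")["img"][180:300,370:530,::-1];cv2.imwrite(f"pics/t5.png",cv2.resize(r,None,fx=4,fy=4,interpolation=cv2.INTER_CUBIC))
E
```

```text
t 8.15 p [ 0.4214 -0.0853  0.1781] yaw 19.694115330386342 ydir [-0.0043 -0.0109 -0.9999] w 0.013187351583513886 F [ 0.484  -0.0949 -0.667 ] M [-0.045  -0.013  -0.0425] q [-0.1917  0.1479 -0.4835  0.9415 -0.0115  1.0354]
delta [ 0.4624  2.8056 -0.0592] [ 0.506   0.0961 -0.4402]
```

View pics/s5.png

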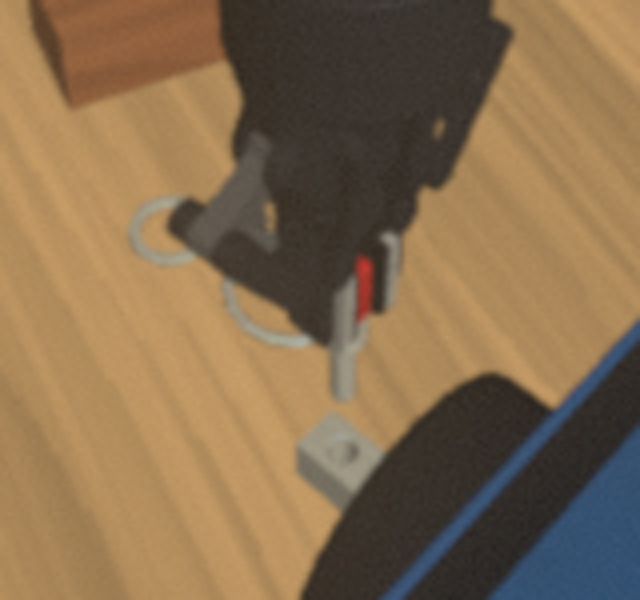

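View pics/t5.png

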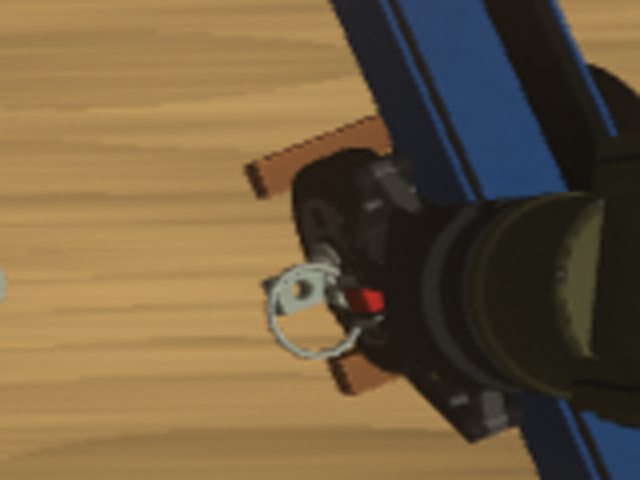

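```bash
python3 - <<'E'
from h import *
np.set_printoptions(precision=4,suppress=True)
tip=np.array([.4214,-.0853,.1781])+.0655*np.array([-.0043,-.0109,-.9999]);print("pred tip",tip,proj('side',tip))
px=cr(250,220,343,397,4);print(px,onz('side',*px,tip[2]))
h=cr(250,220,346,452,4);print("hole",onz('side',*h,.072))
T=lambda X,Y:cr(370,180,X,Y,4)
rc=onz('top',*T(315,311),.1535);g=onz('top',*T(363,298),.1865);print("ring c",rc,"gripish",g)
v=rc-np.array([.4214-.0001,-.0856,0]);print(np.degrees(np.arctan2(v[1],v[0])),np.linalg.norm(v[:2]))
E
```

```text
pred tip [ 0.4211 -0.086   0.1126] (np.float64(334.0723921261284), np.float64(318.7147258264273))
(335.375, 318.875) [ 0.4226 -0.0871  0.1126]
hole [ 0.426  -0.0851  0.072 ]
ring c [ 0.4154 -0.0645  0.1535] gripish [ 0.4217 -0.0769  0.1865]
105.70818932376352 0.0219311142016653
```

Request:
arm_command([
  {"x": 0.4,"y": 0.8,"z": 0,"wx": 0.5,"wy": 0,"wz": -0.44,"jaw": 1},
  {"x": 0,"y": 1,"z": 0,"wx": 0,"wy": 0,"wz": 0,"jaw": 1},
  {"x": 0,"y": 0.8,"z": 0,"wx": 0,"wy": 0,"wz": 0,"jaw": 1},
  {"x": 0,"y": 0.7,"z": 0,"wx": 0,"wy": 0,"wz": 0,"jaw": 1},
  {"x": 0,"y": 0,"z": 0,"wx": 0,"wy": 0,"wz": 0,"jaw": 1},
])

```text
time: 8.88
position: [0.426, -0.0832, 0.1452]
tcp_rot: [-1.553, -0.27, 0.268]
force: [0.3, -0.4, -0.5]
width: 0.0133
```

```bash
python3 st.py .4258 -.0846 .140 19.6; python3 - <<'E'
from plant import vision
import cv2
r=vision.read_camera("side")["img"];r=r[290:350,300:380,::-1];cv2.imwrite(f"pics/s6.png",cv2.resize(r,None,fx=10,fy=10,interpolation=cv2.INTER_CUBIC))
r=vision.read_camera("top")["img"][220:280,410:490,::-1];cv2.imwrite(f"pics/t6.png",cv2.resize(r,None,fx=10,fy=10,interpolation=cv2.INTER_CUBIC))
E
```

```text
t 8.875 p [ 0.426  -0.0832  0.1452] yaw 19.640614596007925 ydir [ 0.0007  0.0007 -1.    ] w 0.013299540141116683 F [ 0.2954 -0.3795 -0.5218] M [-0.0521 -0.0222  0.0003] q [-0.1934  0.1835 -0.5351  0.8516  0.0008  1.0346]
delta [-0.0657  0.5162 -0.1255] [-0.022   0.0406  0.0508]
```

View pics/s6.png

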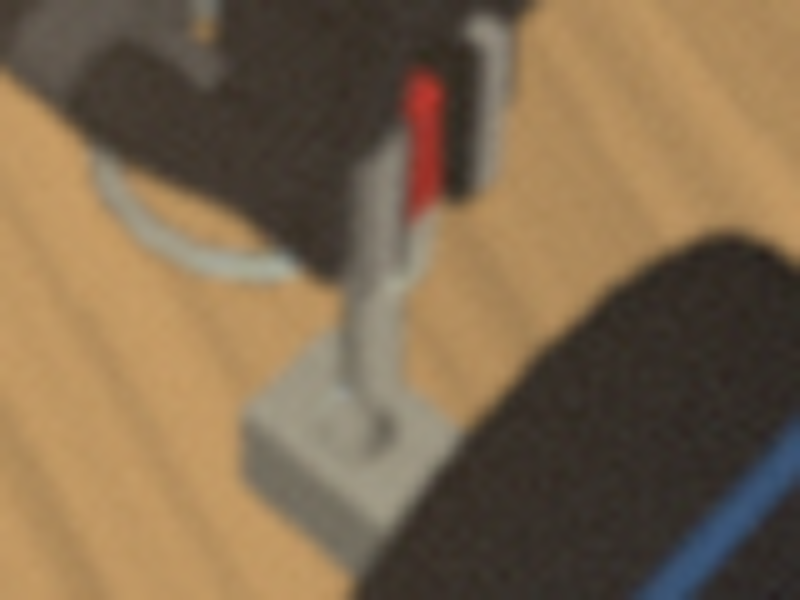

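View pics/t6.png

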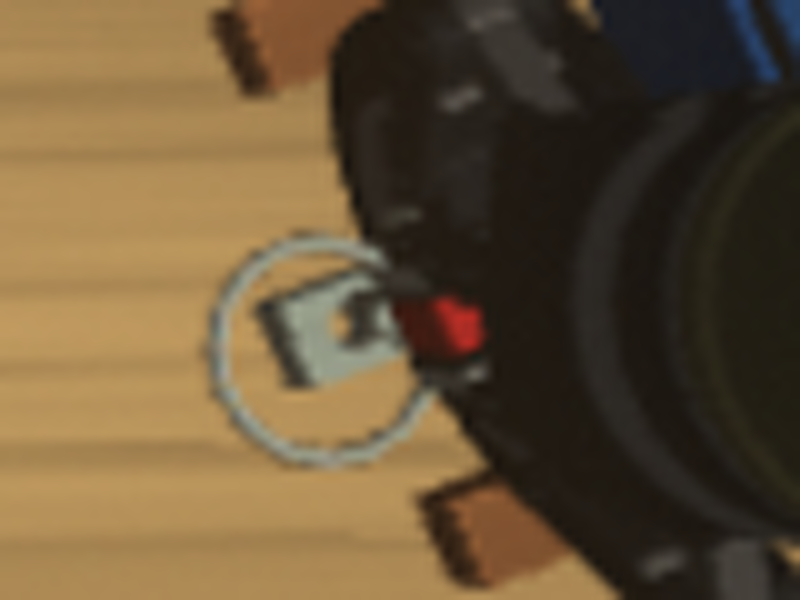

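```bash
python3 - <<'E'
from h import *
np.set_printoptions(precision=4,suppress=True)
S=lambda X,Y:cr(300,290,X,Y)
h=onz('side',*S(362,428),.072);print("hole",h)
for z in(.078,.0797,.0815): 
  u,v=proj('side',[h[0],h[1],z]);print(z,(u-300+.5)*10-.5,(v-290+.5)*10-.5)
for dx,dy in((.942e-2,.337e-2),(-.00337,.00942)):
  u,v=proj('side',[h[0]+dx*.1,h[1]+dy*.1,.0797]);print((u-300+.5)*10-.5,(v-290+.5)*10-.5)
u,v=proj('side',[.426,-.0832,.0797]);print("tcp pred",(u-300+.5)*10-.5,(v-290+.5)*10-.5)
u,v=proj('side',[.426,-.0832,.11]);print("tcp pred",(u-300+.5)*10-.5,(v-290+.5)*10-.5)
E
```

```text
hole [ 0.4257 -0.0844  0.072 ]
0.078 362.93938728175146 405.47623523703135
0.0797 363.20781382924747 399.0402225558206
0.0815 363.49313128843005 392.19921967214884
367.7553802298901 394.5387927703457
358.0274347510193 394.84661141816855
tcp pred 360.77206344959234 391.6756052218342
tcp pred 365.63925369231595 272.7019000329251
```

```bash
python3 - <<'E'
from h import *
T=lambda p:[round((a-o+.5)*10-.5) for a,o in zip(proj('top',p),(410,220))]
h=onz('top',*cr(410,220,355,322),.072);print(h)
for n,dx,dz in(("al",0,0),("x+1",.001,0),("b-1.5",0,-.0015),("both",.001,-.0015)):
  q=h[:2]+dx*np.array([.942,.336])+dz*np.array([-.336,.942])
  print(n,T([*q,.0797]),T([*q,.114]),T([*q,.162]))
import cv2
im=cv2.imread('pics/t6.png')[230:410,200:500];cv2.imwrite('pics/t6b.png',cv2.convertScaleAbs(cv2.resize(im,None,fx=2.6,fy=2.6),alpha=1.5,beta=20))
im=cv2.imread('pics/s6.png')[250:500,230:480];cv2.imwrite('pics/s6b.png',cv2.convertScaleAbs(cv2.resize(im,None,fx=2.4,fy=2.4),alpha=1.8,beta=-60))
E
```

```text
[ 0.42600793 -0.08481135  0.072     ]
al [366, 322] [420, 322] [502, 322]
x+1 [365, 318] [418, 318] [500, 317]
b-1.5 [373, 320] [426, 319] [509, 319]
both [371, 315] [424, 315] [507, 315]
```

View pics/t6b.png

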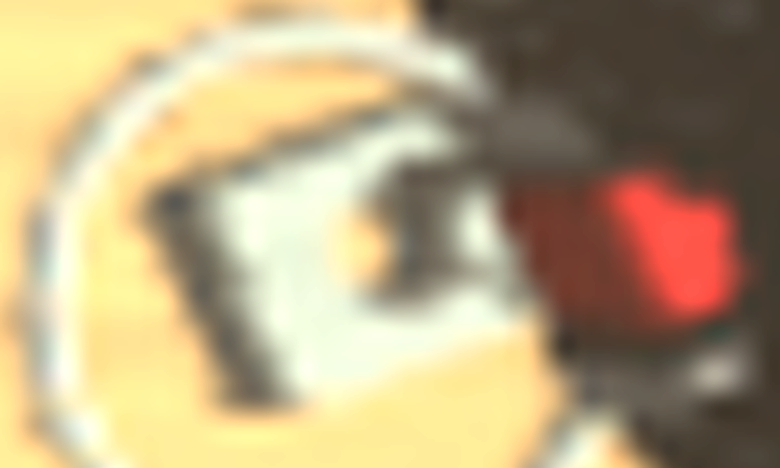

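View pics/s6b.png

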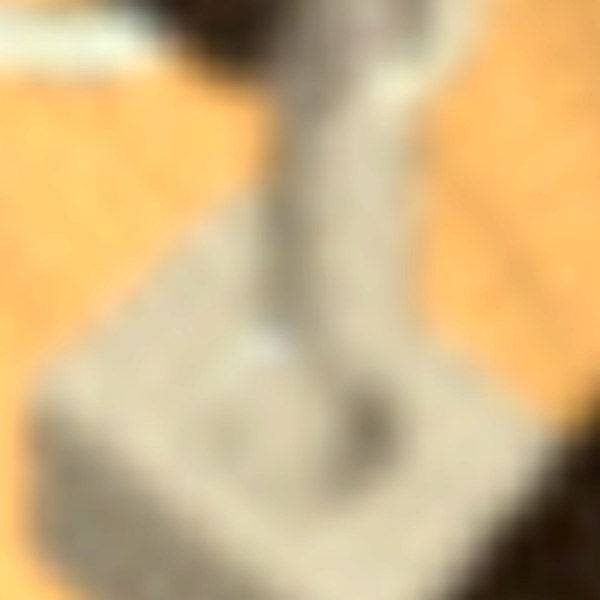

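Request:
arm_command([
  {"x": -0.04,"y": 0,"z": 0.2,"wx": 0,"wy": 0,"wz": 0,"jaw": 1},
  {"x": 0,"y": 0.3,"z": 0,"wx": 0,"wy": 0,"wz": 0,"jaw": 1},
  {"x": 0,"y": 0,"z": 0,"wx": 0,"wy": 0,"wz": 0,"jaw": 1},
])

```text
time: 9.35
position: [0.4254, -0.0816, 0.1428]
tcp_rot: [-1.554, -0.271, 0.267]
force: [-0.2, 0.4, -1.1]
width: 0.0134
```

```bash
cat > look.py <<'E'
import sys,cv2
from plant import vision
n=sys.argv[1]
r=vision.read_camera("side")["img"][310:350,310:360,::-1];a=cv2.resize(r,None,fx=12,fy=12,interpolation=cv2.INTER_CUBIC)
cv2.imwrite(f"pics/s{n}.png",cv2.convertScaleAbs(a,alpha=1.6,beta=-50))
r=vision.read_camera("top")["img"][235:270,425:475,::-1];a=cv2.resize(r,None,fx=12,fy=12,interpolation=cv2.INTER_CUBIC)
cv2.imwrite(f"pics/t{n}.png",cv2.convertScaleAbs(a,alpha=1.4,beta=0))
E
python3 st.py; python3 look.py 7
```

```text
t 9.35 p [ 0.4254 -0.0816  0.1428] yaw 19.63224179185576 ydir [ 0.0021  0.0004 -1.    ] w 0.013373172914868055 F [-0.1923  0.4216 -1.0507] M [-0.0112  0.0192  0.0221] q [-0.1899  0.1835 -0.5423  0.843   0.0007  1.0382]
```

View pics/s7.png

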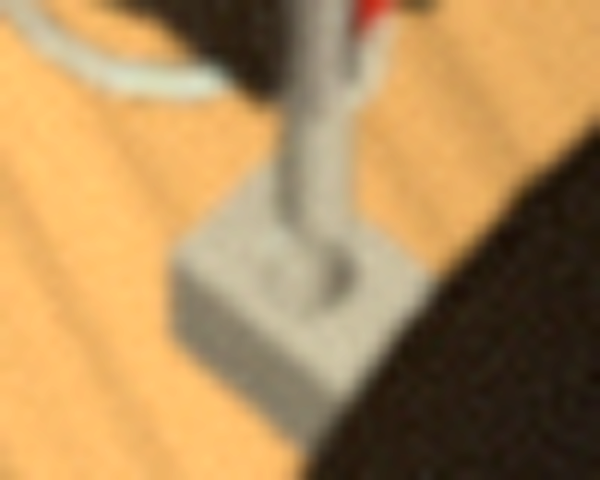

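View pics/t7.png

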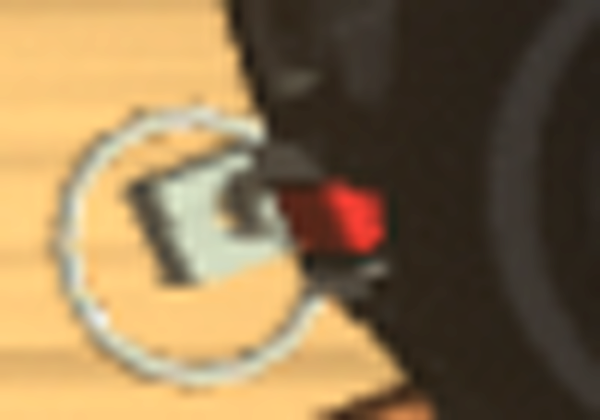

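Request:
arm_command([
  {"x": -0.04,"y": 0.2,"z": 0.08,"wx": 0,"wy": 0,"wz": -0.1,"jaw": 1},
  {"x": 0,"y": 0.15,"z": 0,"wx": 0,"wy": 0,"wz": 0,"jaw": 1},
  {"x": 0,"y": 0.15,"z": 0,"wx": 0,"wy": 0,"wz": 0,"jaw": 1},
  {"x": 0,"y": 0,"z": 0,"wx": 0,"wy": 0,"wz": 0,"jaw": 1},
])

```text
time: 9.95
position: [0.4249, -0.081, 0.1382]
tcp_rot: [-1.554, -0.272, 0.266]
force: [-1.4, -0.2, 3.5]
width: 0.0132
```

```bash
python3 st.py
```

```text
t 9.95 p [ 0.4249 -0.081   0.1382] yaw 19.62826093251342 ydir [ 0.004   0.0009 -1.    ] w 0.013222279026393297 F [-1.4048 -0.2227  3.5366] M [0.0524 0.3332 0.0186] q [-0.1895  0.1862 -0.5529  0.8279  0.0016  1.0387]
```

Request:
arm_command([
  {"x": -0.05,"y": 0,"z": 0,"wx": 0,"wy": 0,"wz": 0,"jaw": 1},
  {"x": 0,"y": 0,"z": 0,"wx": 0,"wy": 0,"wz": 0,"jaw": 1},
])

```text
time: 10.2
position: [0.4248, -0.0811, 0.1382]
tcp_rot: [-1.554, -0.273, 0.265]
force: [-0.3, 0.3, 3.3]
width: 0.0129
```

```bash
python3 st.py; python3 look.py 8
```

```text
t 10.2 p [ 0.4248 -0.0811  0.1382] yaw 19.630854430524845 ydir [ 0.0048  0.0012 -1.    ] w 0.012862299205078264 F [-0.3138  0.3384  3.2997] M [ 0.1885  0.1751 -0.0272] q [-0.19    0.1856 -0.5537  0.827   0.0021  1.0382]
```

View pics/s8.png

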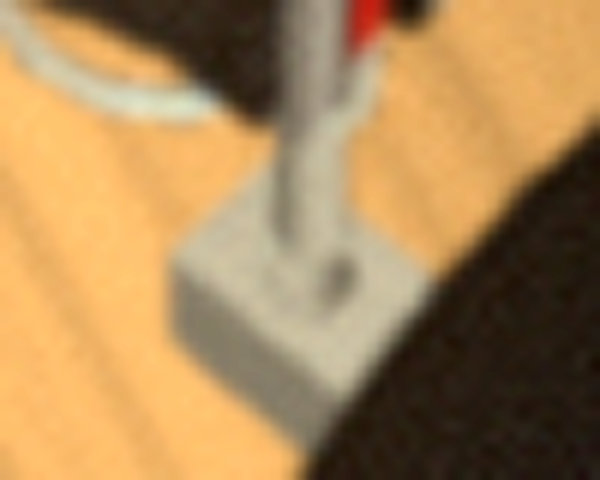

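View pics/t8.png

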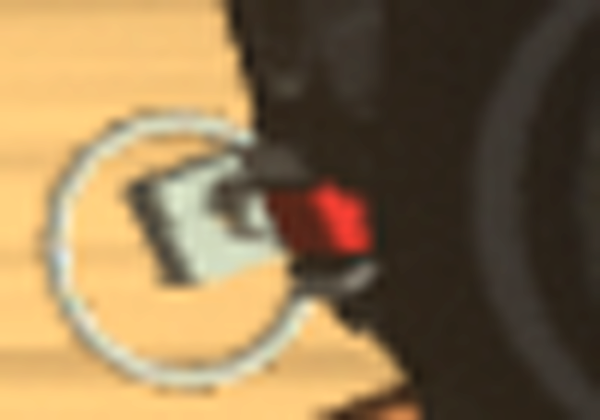

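```bash
cat > dif.py <<'E'
import sys,cv2,numpy as np
from plant import vision
n=sys.argv[1]
out=[]
for c,(x,y) in(("side",(315,312)),("top",(430,235))):
    r=vision.read_camera(c)["img"][:,:,::-1]; cv2.imwrite(f"pics/{c}_{n}.png",r)
    b=cv2.imread(f"pics/{c}0.png")
    d=np.clip(128+2*(r.astype(int)-b),0,255).astype(np.uint8)
    f=lambda im:cv2.resize(im[y:y+36,x:x+36],None,fx=10,fy=10,interpolation=cv2.INTER_CUBIC)
    out.append(np.hstack([f(d),f(r),]))
cv2.imwrite(f"pics/d{n}.png",np.vstack(out)[:, :720])
E
python3 dif.py 9; python3 -c "
import cv2;i=cv2.imread('pics/d9.png');cv2.imwrite('pics/d9.png',cv2.resize(i,(600,600)))"
```

```text
(no output)
```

View pics/d9.png

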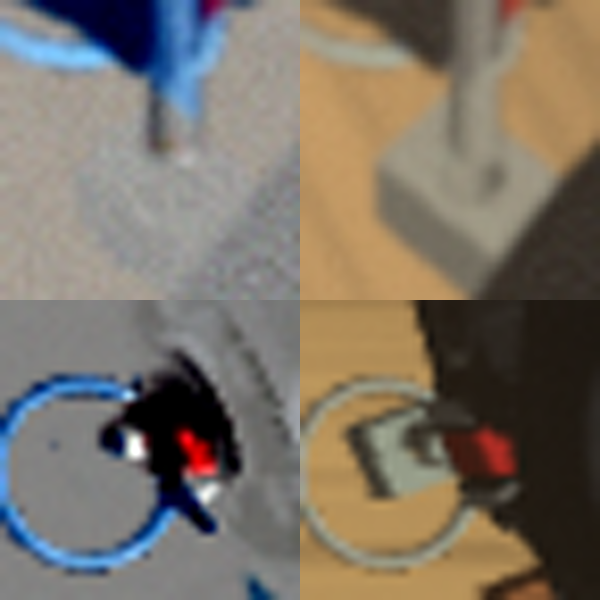

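Request:
arm_command([
  {"x": 0,"y": -0.25,"z": 0,"wx": 0,"wy": 0,"wz": -0.2,"jaw": 1},
  {"x": 0,"y": 0,"z": -0.13,"wx": 0,"wy": 0,"wz": 0,"jaw": 1},
  {"x": 0,"y": 0.15,"z": 0,"wx": 0,"wy": 0,"wz": 0,"jaw": 1},
  {"x": 0,"y": 0.15,"z": 0,"wx": 0,"wy": 0,"wz": 0,"jaw": 1},
  {"x": 0,"y": 0,"z": 0,"wx": 0,"wy": 0,"wz": 0,"jaw": 1},
])

```text
time: 11.02
position: [0.4249, -0.0825, 0.1378]
tcp_rot: [-1.554, -0.275, 0.263]
force: [-1.3, 0.6, 5.3]
width: 0.013
```

```bash
python3 st.py; python3 dif.py 10; python3 -c "
import cv2;i=cv2.imread('pics/d10.png');cv2.imwrite('pics/d10.png',cv2.resize(i,(600,600)))"
```

```text
t 11.025 p [ 0.4249 -0.0825  0.1378] yaw 19.623686992342456 ydir [ 0.0074  0.0018 -1.    ] w 0.012974834288701264 F [-1.3498  0.6096  5.2549] M [-0.0257  0.3147 -0.0008] q [-0.194   0.185  -0.5557  0.8231  0.0032  1.0343]
```

View pics/d10.png

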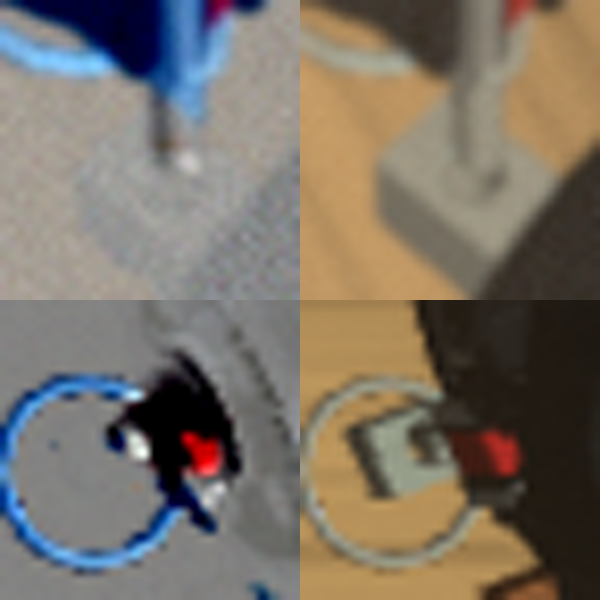

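Request:
arm_command([
  {"x": 0,"y": -0.25,"z": 0,"wx": 0,"wy": 0,"wz": 0.43,"jaw": 1},
  {"x": -0.08,"y": 0,"z": 0,"wx": 0,"wy": 0,"wz": 0,"jaw": 1},
  {"x": 0,"y": 0.15,"z": 0,"wx": 0,"wy": 0,"wz": 0,"jaw": 1},
  {"x": 0,"y": 0.1,"z": 0,"wx": 0,"wy": 0,"wz": 0,"jaw": 1},
  {"x": 0,"y": 0,"z": 0,"wx": 0,"wy": 0,"wz": 0,"jaw": 1},
])

```text
time: 11.75
position: [0.4237, -0.0829, 0.1371]
tcp_rot: [-1.555, -0.268, 0.269]
force: [-1.1, -0.5, -1.9]
width: 0.013
```

```bash
python3 st.py; python3 dif.py 11; python3 -c "
import cv2;i=cv2.imread('pics/d11.png');cv2.imwrite('pics/d11.png',cv2.resize(i,(600,600)))"
```

```text
t 11.75 p [ 0.4237 -0.0829  0.1371] yaw 19.618152460309766 ydir [-0.0007 -0.001  -1.    ] w 0.012971635977709492 F [-1.1188 -0.4603 -1.9305] M [-0.3232  0.1057 -0.0444] q [-0.1923  0.189  -0.5526  0.8298 -0.0011  1.036 ]
```

View pics/d11.png

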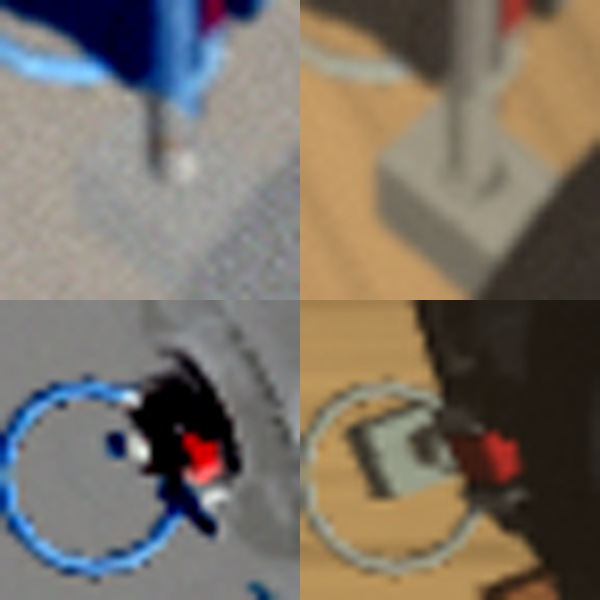

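Request:
arm_command([
  {"x": 0,"y": 0.15,"z": 0,"wx": 0,"wy": 0,"wz": 0,"jaw": 1},
  {"x": 0,"y": 0.15,"z": 0,"wx": 0,"wy": 0,"wz": 0,"jaw": 1},
  {"x": 0,"y": 0,"z": 0,"wx": 0,"wy": 0,"wz": 0,"jaw": 1},
])

```text
time: 12.22
position: [0.4236, -0.0829, 0.134]
tcp_rot: [-1.555, -0.268, 0.27]
force: [-0.7, -1.7, -1.3]
width: 0.0131
```

```bash
python3 st.py
```

```text
t 12.225 p [ 0.4236 -0.0829  0.134 ] yaw 19.618493947157127 ydir [-0.0009 -0.0011 -1.    ] w 0.013091441650401643 F [-0.6736 -1.7438 -1.3265] M [-0.6495  0.3267  0.043 ] q [-0.1923  0.1921 -0.5578  0.8216 -0.0012  1.036 ]
```

Request:
arm_command([
  {"x": -0.03,"y": 0.2,"z": -0.03,"wx": 0,"wy": 0,"wz": 0,"jaw": 1},
  {"x": 0,"y": 0.3,"z": 0,"wx": 0,"wy": 0,"wz": 0,"jaw": 1},
  {"x": 0,"y": 0.3,"z": 0,"wx": 0,"wy": 0,"wz": 0,"jaw": 1},
  {"x": 0,"y": 0,"z": 0,"wx": 0,"wy": 0,"wz": 0,"jaw": 1},
])

```text
time: 12.72
position: [0.4237, -0.0832, 0.126]
tcp_rot: [-1.555, -0.268, 0.269]
force: [-0.7, -2.9, -1.6]
width: 0.013
```

```bash
python3 st.py
```

```text
t 12.725 p [ 0.4237 -0.0832  0.126 ] yaw 19.62196196288847 ydir [-0.0005 -0.0007 -1.    ] w 0.012991631157671157 F [-0.6571 -2.9068 -1.5629] M [-0.7855  0.4077  0.0365] q [-0.1932  0.2009 -0.5708  0.7994 -0.0008  1.0351]
```

Request:
arm_command([
  {"x": -0.04,"y": 0.1,"z": -0.08,"wx": 0,"wy": 0,"wz": 0,"jaw": 1},
  {"x": 0,"y": 0.3,"z": 0,"wx": 0,"wy": 0,"wz": 0,"jaw": 1},
  {"x": 0,"y": 0.4,"z": 0,"wx": 0,"wy": 0,"wz": 0,"jaw": 1},
  {"x": 0,"y": 0.4,"z": 0,"wx": 0,"wy": 0,"wz": 0,"jaw": 1},
  {"x": 0,"y": 0,"z": 0,"wx": 0,"wy": 0,"wz": 0,"jaw": 1},
])

```text
time: 13.35
position: [0.4238, -0.0837, 0.1139]
tcp_rot: [-1.554, -0.269, 0.269]
force: [-1.3, -0.8, -1.4]
width: 0.0134
```

```bash
python3 st.py
```

```text
t 13.35 p [ 0.4238 -0.0837  0.1139] yaw 19.63825242436885 ydir [-0.0001  0.0002 -1.    ] w 0.013432739547806558 F [-1.3261 -0.8148 -1.388 ] M [-0.1582  0.2384  0.0355] q [-0.1951  0.2149 -0.59    0.766   0.0002  1.033 ]
```

Request:
arm_command([
  {"x": -0.02,"y": 0.3,"z": -0.02,"wx": 0,"wy": 0,"wz": 0,"jaw": 1},
  {"x": 0,"y": 0.3,"z": 0,"wx": 0,"wy": 0,"wz": 0,"jaw": 1},
  {"x": 0,"y": 0.25,"z": 0,"wx": 0,"wy": 0,"wz": 0,"jaw": 1},
  {"x": 0,"y": 0.1,"z": 0,"wx": 0,"wy": 0,"wz": 0,"jaw": 1},
  {"x": 0,"y": 0,"z": 0,"wx": 0,"wy": 0,"wz": 0,"jaw": 1},
])

```text
time: 13.98
position: [0.424, -0.0841, 0.1049]
tcp_rot: [-1.554, -0.269, 0.268]
force: [-1.3, 0.2, -1.5]
width: 0.0133
```

```bash
python3 st.py
```

```text
t 13.975 p [ 0.424  -0.0841  0.1049] yaw 19.629265043919027 ydir [ 0.0006 -0.0003 -1.    ] w 0.013335252000647394 F [-1.3259  0.2003 -1.4759] M [-0.0462  0.0184  0.0054] q [-0.1958  0.2256 -0.6043  0.7402 -0.0001  1.0324]
```

Request:
arm_command([
  {"x": 0,"y": 0.1,"z": 0,"wx": 0,"wy": 0,"wz": 0,"jaw": 1},
  {"x": 0,"y": 0.1,"z": 0,"wx": 0,"wy": 0,"wz": 0,"jaw": 1},
  {"x": 0,"y": 0,"z": 0,"wx": 0,"wy": 0,"wz": 0,"jaw": 1},
])

```text
time: 14.35
position: [0.424, -0.0842, 0.1033]
tcp_rot: [-1.555, -0.269, 0.268]
force: [-1.1, 1.0, 4.6]
width: 0.0131
```

```bash
python3 st.py; python3 dif.py 12
```

```text
t 14.35 p [ 0.424  -0.0842  0.1033] yaw 19.62951505239043 ydir [ 0.0009 -0.0005 -1.    ] w 0.01307408330398474 F [-1.0644  0.9914  4.5919] M [0.0351 0.2815 0.013 ] q [-0.1959  0.2274 -0.6069  0.7355 -0.0003  1.0323]
```

View pics/d12.png

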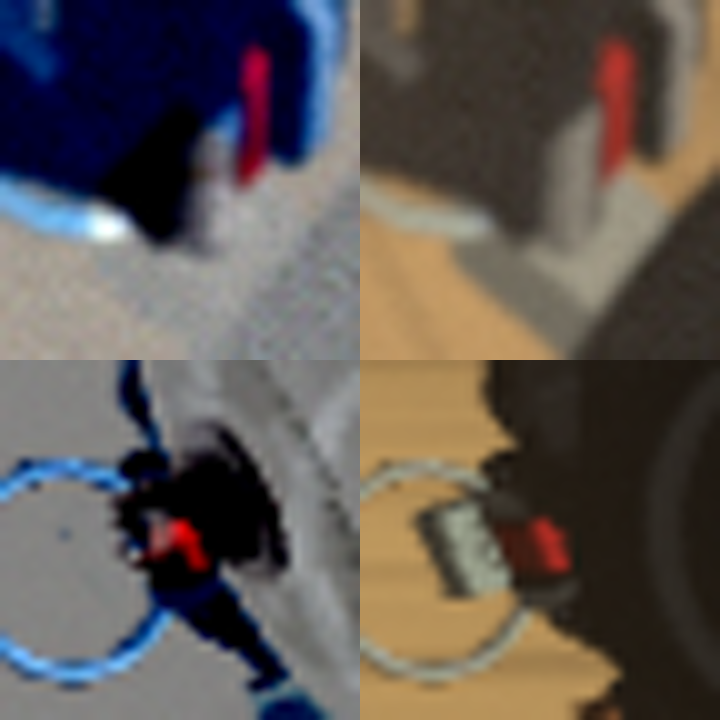

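Request:
arm_command([
  {"x": 0,"y": 0,"z": 0,"wx": 0,"wy": 0,"wz": 0,"jaw": 0.75},
  {"x": 0,"y": 0,"z": 0,"wx": 0,"wy": 0,"wz": 0,"jaw": 0.6},
  {"x": 0,"y": 0,"z": 0,"wx": 0,"wy": 0,"wz": 0,"jaw": 0.6},
  {"x": 0,"y": -1,"z": 0,"wx": 0,"wy": 0,"wz": 0,"jaw": 0.6},
  {"x": 0,"y": -2.5,"z": 0,"wx": 0,"wy": 0,"wz": 0,"jaw": 0.6},
  {"x": 0,"y": -4,"z": 0,"wx": 0,"wy": 0,"wz": 0,"jaw": 0.6},
  {"x": 0,"y": 0,"z": 4,"wx": 0,"wy": 0,"wz": 0,"jaw": 1},
  {"x": 0,"y": 0,"z": 5,"wx": 0,"wy": 0,"wz": 0,"jaw": 1},
  {"x": 0,"y": 0,"z": 2,"wx": 0,"wy": 0,"wz": 0,"jaw": 1},
])

```text
time: 15.58
position: [0.3857, 0.021, 0.1786]
tcp_rot: [-1.554, -0.27, 0.27]
force: [0.1, 0.7, -0.3]
width: 0.0002
```

```bash
python3 st.py; python3 - <<'E'
from plant import vision
import cv2
r=vision.read_camera("side")["img"][280:360,290:390,::-1];cv2.imwrite(f"pics/s13.png",cv2.resize(r,None,fx=7,fy=7,interpolation=cv2.INTER_CUBIC))
r=vision.read_camera("top")["img"][210:290,400:500,::-1];cv2.imwrite(f"pics/t13.png",cv2.resize(r,None,fx=7,fy=7,interpolation=cv2.INTER_CUBIC))
E
```

```text
t 15.575 p [0.3857 0.021  0.1786] yaw 19.726404222962348 ydir [ 0.0004  0.0001 -1.    ] w 0.0001792375403126376 F [ 0.1111  0.6735 -0.3329] M [ 0.0346 -0.0283  0.0274] q [ 0.0543  0.0725 -0.571   0.9269  0.0001  1.2808]
```

View pics/s13.png

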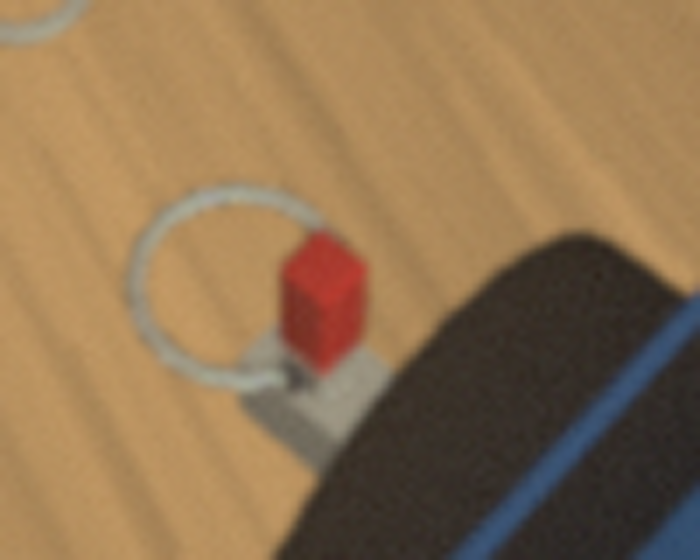

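View pics/t13.png

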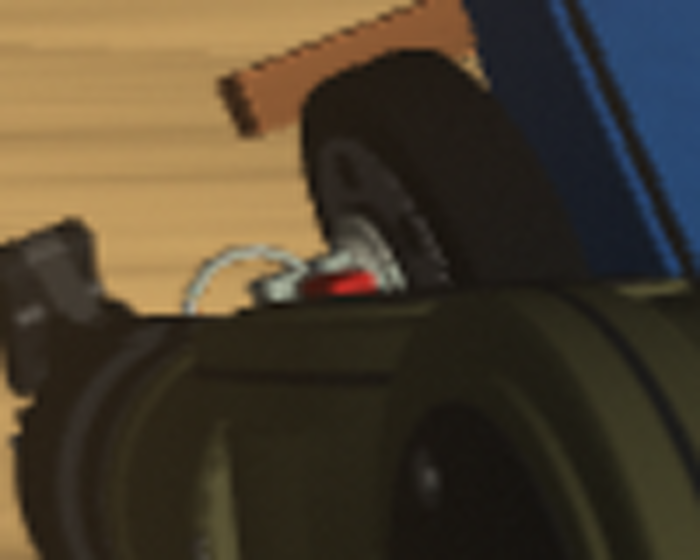

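Request:
arm_command([
  {"x": 0,"y": 0,"z": 0,"wx": -10,"wy": 0,"wz": 0,"jaw": 1},
  {"x": 0,"y": 0,"z": 0,"wx": -10,"wy": 0,"wz": 0,"jaw": 1},
  {"x": 0.08,"y": 3,"z": -1.5,"wx": 0,"wy": 0,"wz": 0,"jaw": 1},
  {"x": 0,"y": 3,"z": -1.5,"wx": 0,"wy": 0,"wz": 0,"jaw": 1},
  {"x": 0,"y": 2.4,"z": -1,"wx": 0,"wy": 0,"wz": 0,"jaw": 1},
  {"x": 0,"y": 0,"z": 0,"wx": 0,"wy": 0,"wz": 0,"jaw": 1},
])

```text
time: 16.42
position: [0.4091, -0.0441, 0.1119]
tcp_rot: [-1.899, -0.324, 0.23]
force: [-0.2, -0.4, -0.4]
width: 0.0001
```

```bash
cat > rel.py <<'E'
from h import *
from plant import bot
o=bot.get_obs(); R=Ro.from_rotvec(o['tcp_rot']).as_matrix()
v=o['position']-np.array([.4240,-.0842,0]); A=np.array([.942,.336,0]);B=np.array([-.336,.942,0])
t=v+.019*R[:,1]
print("t",o['time'],"TCP a,b,z mm",v@A*1e3,v@B*1e3,v[2]*1e3,"tip",t@A*1e3,t@B*1e3,t[2]*1e3,"d",R[:,1]@A,R[:,1]@B,"F",o['force'],"w",o['width'])
E
python3 rel.py; cat >l2.py <<'E'
import sys,cv2
from plant import vision
n=sys.argv[1]
r=vision.read_camera("side")["img"][260:370,270:400,::-1];cv2.imwrite(f"pics/s{n}.png",cv2.resize(r,None,fx=5,fy=5,interpolation=cv2.INTER_CUBIC))
r=vision.read_camera("top")["img"][200:300,380:510,::-1];cv2.imwrite(f"pics/t{n}.png",cv2.resize(r,None,fx=5,fy=5,interpolation=cv2.INTER_CUBIC))
E
python3 l2.py 14
```

```text
t 16.425 TCP a,b,z mm -0.5228168283201864 42.750801415305766 111.89910308597679 tip -0.5842753359004954 36.248845750999486 94.04604214038238 d -0.003234658293700441 -0.34220819285822557 F [-0.22847127 -0.44383048 -0.41671981] w 0.00014221947284199816
```

View pics/s14.png

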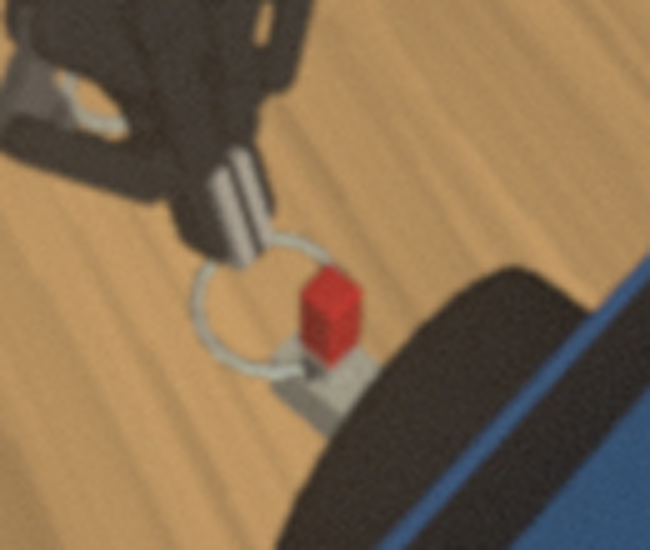

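View pics/t14.png

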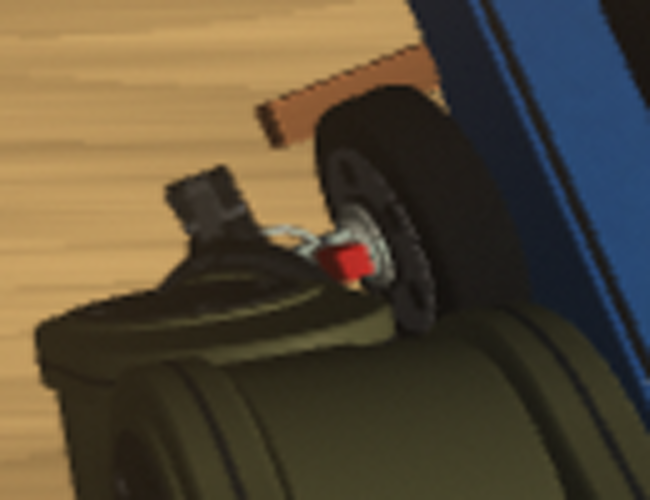

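Request:
arm_command([
  {"x": 0,"y": 0.7,"z": 0.26,"wx": 0,"wy": 0,"wz": 0,"jaw": 1},
  {"x": 0,"y": 0.38,"z": 0.14,"wx": 0,"wy": 0,"wz": 0,"jaw": 1},
  {"x": 0,"y": 0.38,"z": 0.14,"wx": 0,"wy": 0,"wz": 0,"jaw": 1},
  {"x": 0,"y": 0.38,"z": 0.14,"wx": 0,"wy": 0,"wz": 0,"jaw": 1},
  {"x": 0,"y": 0,"z": 0,"wx": 0,"wy": 0,"wz": 0,"jaw": 1},
])

```text
time: 17.15
position: [0.41, -0.0425, 0.093]
tcp_rot: [-1.899, -0.329, 0.23]
force: [0.0, 3.2, 5.2]
width: 0.0001
```

```bash
python3 rel.py; python3 l2.py 15
```

```text
t 17.15 TCP a,b,z mm 0.8502019018040695 43.99015094310051 93.02948371919354 tip 0.8597264572954567 37.48289460842278 75.17825040102797 d 0.0005012923942835385 -0.34248717550935415 F [0.00761403 3.20851264 5.24038045] w 9.250539198648084e-05
```

View pics/s15.png

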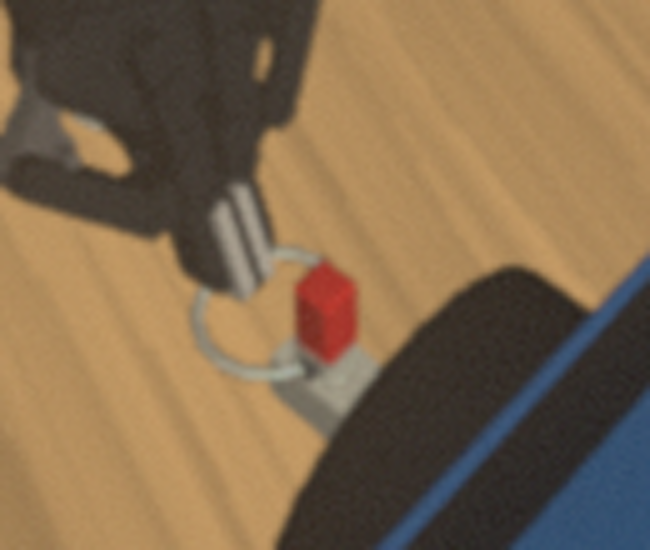

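Request:
arm_command([
  {"x": 0,"y": 0.38,"z": 0.14,"wx": 0,"wy": 0,"wz": 0,"jaw": 1},
  {"x": 0,"y": 0.38,"z": 0.14,"wx": 0,"wy": 0,"wz": 0,"jaw": 1},
  {"x": 0,"y": 0.38,"z": 0.14,"wx": 0,"wy": 0,"wz": 0,"jaw": 1},
  {"x": 0,"y": 0,"z": 0,"wx": 0,"wy": 0,"wz": 0,"jaw": 1},
])

```text
time: 17.75
position: [0.4107, -0.0437, 0.0816]
tcp_rot: [-1.902, -0.329, 0.228]
force: [-0.1, -0.9, 5.5]
width: -0.0002
```

```bash
python3 rel.py; python3 l2.py 16
```

```text
t 17.75 TCP a,b,z mm 1.108891117355854 42.5749148094042 81.55028101553802 tip 1.1203417567240554 36.00124002140069 63.72339398470421 d 0.0006026652299053113 -0.345982883579132 F [-0.12832713 -0.92400199  5.47268088] w -0.00023960460412686396
```

View pics/s16.png

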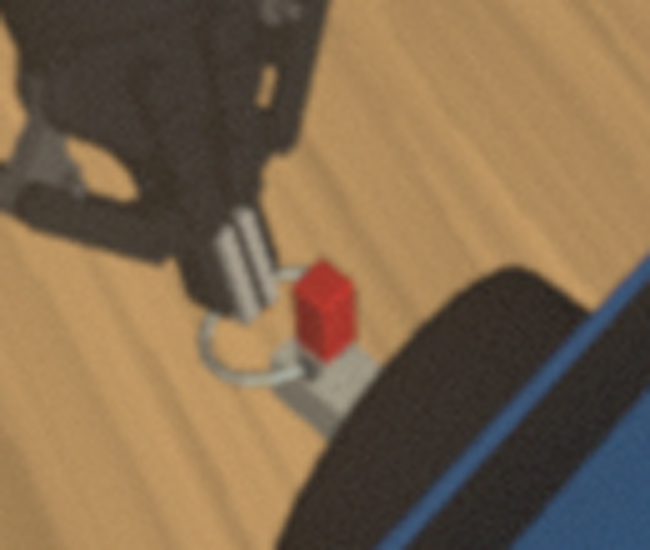

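Request:
arm_command([
  {"x": 0,"y": 0.38,"z": 0.14,"wx": 0,"wy": 0,"wz": 0,"jaw": 1},
  {"x": 0,"y": 0.38,"z": 0.14,"wx": 0,"wy": 0,"wz": 0,"jaw": 1},
  {"x": 0,"y": 0.38,"z": 0.14,"wx": 0,"wy": 0,"wz": 0,"jaw": 1},
  {"x": 0,"y": 0,"z": 0,"wx": 0,"wy": 0,"wz": 0,"jaw": 1},
])

```text
time: 18.35
position: [0.41, -0.043, 0.0688]
tcp_rot: [-1.9, -0.328, 0.229]
force: [0.0, -0.8, 4.3]
width: -0.0
```

```bash
python3 rel.py; python3 l2.py 17
```

```text
t 18.35 TCP a,b,z mm 0.6456861285586655 43.53464647115971 68.8081936661567 tip 0.6453102358017009 37.009386068542206 50.963529359836926 d -1.978382931396259e-05 -0.3434347580325008 F [ 0.01007398 -0.80567848  4.29980651] w -3.153621964929332e-05
```

View pics/s17.png

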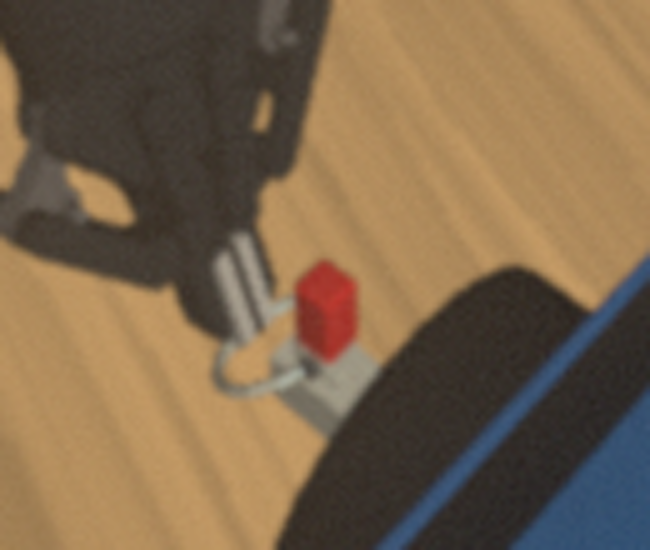

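Request:
arm_command([
  {"x": 0,"y": 0.38,"z": 0.14,"wx": 0,"wy": 0,"wz": 0,"jaw": 1},
  {"x": 0,"y": 0.38,"z": 0.14,"wx": 0,"wy": 0,"wz": 0,"jaw": 1},
  {"x": 0,"y": 0.3,"z": 0.1,"wx": 0,"wy": 0,"wz": 0,"jaw": 1},
  {"x": 0,"y": 0,"z": 0,"wx": 0,"wy": 0,"wz": 0,"jaw": 1},
])

```text
time: 18.95
position: [0.409, -0.0426, 0.0568]
tcp_rot: [-1.898, -0.327, 0.232]
force: [-0.5, -0.6, -0.1]
width: -0.0003
```

```bash
python3 rel.py; python3 l2.py 18
```

```text
t 18.95 TCP a,b,z mm -0.17373086042040164 44.208274246628044 56.80171729777262 tip -0.202386748542669 37.714784559490646 38.94549342784189 d -0.0015082046380140188 -0.34176261511249445 F [-0.4841959  -0.6417298  -0.07836299] w -0.0003322769499911785
```

View pics/s18.png

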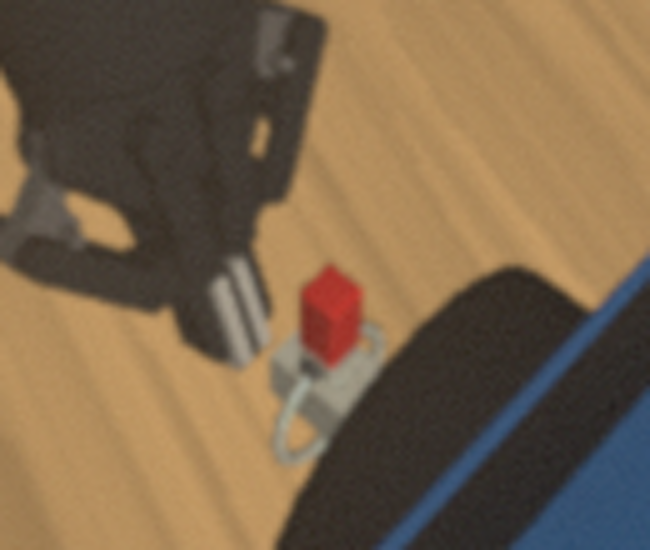

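Request:
arm_command([
  {"x": 0,"y": -1,"z": 0.5,"wx": 0,"wy": 0,"wz": 0,"jaw": 1},
  {"x": 0,"y": -3,"z": 1,"wx": 0,"wy": 0,"wz": 0,"jaw": 1},
  {"x": 0,"y": -5,"z": 1,"wx": 0,"wy": 0,"wz": 0,"jaw": 1},
  {"x": 0,"y": -5,"z": 2,"wx": 0,"wy": 0,"wz": 0,"jaw": 1},
  {"x": 0,"y": -3,"z": 4,"wx": 0,"wy": 0,"wz": 0,"jaw": 1},
  {"x": 0,"y": 0,"z": 5,"wx": 0,"wy": 0,"wz": 0,"jaw": 1},
  {"x": -5,"y": 0,"z": 3,"wx": 0,"wy": 0,"wz": 0,"jaw": 1},
  {"x": 0,"y": 0,"z": 0,"wx": 0,"wy": 0,"wz": 0,"jaw": 1},
  {"x": 0,"y": 0,"z": 0,"wx": 0,"wy": 0,"wz": 0,"jaw": 1},
])

```text
time: 20.18
position: [0.2913, 0.1421, 0.1612]
tcp_rot: [-1.898, -0.331, 0.229]
force: [0.6, -0.2, 0.9]
width: 0.0
```

```bash
python3 rel.py; python3 - <<'E'
from plant import vision
import cv2,numpy as np
from h import *
s=vision.read_camera("side")["img"][:,:,::-1];t=vision.read_camera("top")["img"][:,:,::-1]
cv2.imwrite("pics/s19.png",s);cv2.imwrite("pics/t19.png",t)
f=lambda r:cv2.resize(r,None,fx=7,fy=7,interpolation=cv2.INTER_CUBIC)
cv2.imwrite("pics/z19.png",np.hstack([f(s[290:375,305:360]),f(t[215:300,425:480])]))
h=np.array([.4258,-.0846])
for z in(.096,.110): print(z,proj('side',[*h,z]),proj('top',[*h,z]))
E
```

```text
t 20.175 TCP a,b,z mm -48.99581735672807 257.7367128464266 161.24311238001243 tip -48.95562304788718 251.23631217347975 143.38942482177285 d 0.0021154899389946493 -0.3421263512077259 F [ 0.5892817  -0.15698667  0.88638489] w 2.5893972263798044e-05
0.096 (np.float64(336.23940089507795), np.float64(323.2428385391561)) (np.float64(448.57070353148004), np.float64(251.85399464643925))
0.11 (np.float64(336.4744848710942), np.float64(317.648320659501)) (np.float64(450.7745336148463), np.float64(251.85823534153917))
```

View pics/z19.png

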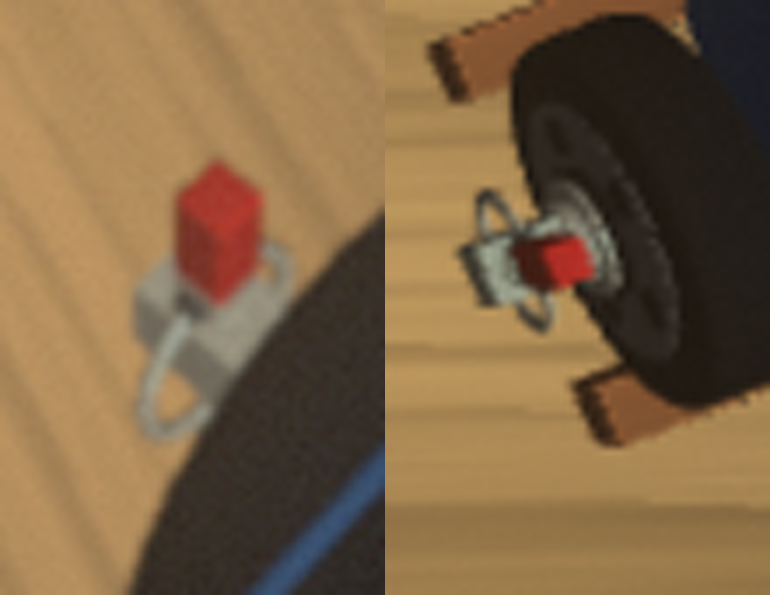

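View pics/t19.png

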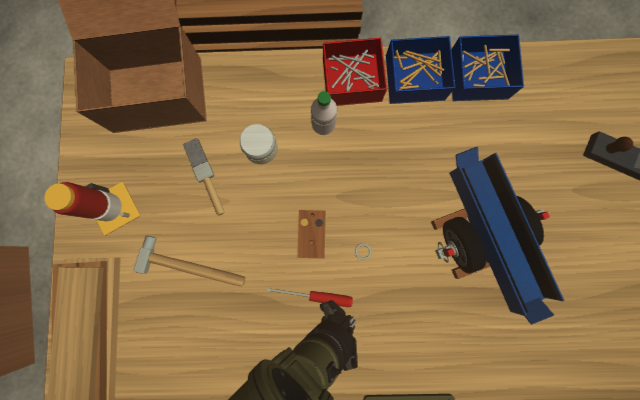

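View pics/s19.png

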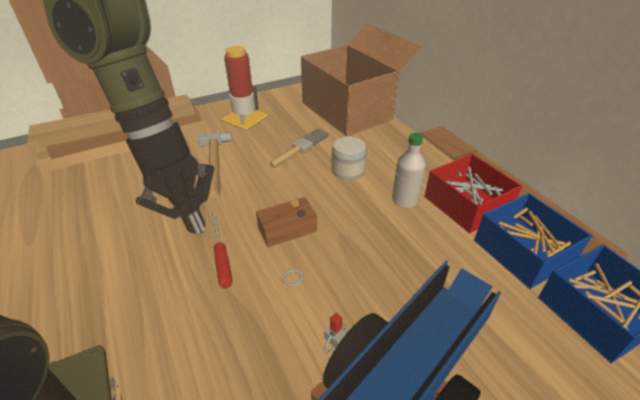

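```bash
python3 - <<'E'
import cv2,numpy as np
a=cv2.imread("pics/s13.png").astype(np.float32)
s=cv2.imread("pics/s19.png")
b=cv2.resize(s[280:360,290:390],None,fx=7,fy=7,interpolation=cv2.INTER_CUBIC).astype(np.float32)
red=lambda i:np.clip(i[:,:,2]-np.maximum(i[:,:,1],i[:,:,0]),0,255)
for i in(a,b):
    m=red(i)>60; y,x=np.nonzero(m); print(m.sum(),x.mean()/7,y.mean()/7,y.min()/7,y.max()/7)
print(cv2.phaseCorrelate(red(a)[200:400,250:400],red(b)[200:400,250:400]))
E
python3 - <<'E'
import sys;sys.path.insert(0,'.')
from h import *
import cv2
im=[cv2.imread(f"pics/{n}.png").astype(float) for n in("side0","s19","top0","t19")]
def cen(i,x0,x1,y0,y1):
    i=i[y0:y1,x0:x1]; r=np.clip(i[:,:,2]-np.maximum(i[:,:,1],i[:,:,0])-40,0,None);y,x=np.mgrid[y0:y1,x0:x1];return (r*x).sum()/r.sum(),(r*y).sum()/r.sum()
c0=cen(im[0],265,290,193,220),cen(im[2],302,320,232,252)
c1=cen(im[1],325,350,305,340),cen(im[3],440,460,240,265)
print(c0,tri(*c0));print(c1,tri(*c1))
E
```

```text
8964 46.37943838847453 42.73140179766686 33.142857142857146 53.142857142857146
8882 46.46805738733233 42.77223598288674 33.0 53.285714285714285
((0.2730562815757622, -2.647477299762386), 0.24163382530212402)
((np.float64(275.72319551506655), np.float64(206.54537491240364)), (np.float64(310.6294777729823), np.float64(241.76607682347864))) (array([0.4547817 , 0.2119469 , 0.07271321]), np.float64(0.0006062049105527535))
((np.float64(336.33726082578045), np.float64(321.8209466263847)), (np.float64(450.65949702183985), np.float64(251.94407677035076))) (array([ 0.42516688, -0.08655945,  0.10289426]), np.float64(0.0008578198852712011))
```

```bash
python3 - <<'E'
from h import *
import cv2
from scipy.optimize import least_squares
im=[cv2.imread(f"pics/{n}.png").astype(float) for n in("side0","s19","top0","t19")]
def cen(i,x0,x1,y0,y1):
    i=i[y0:y1,x0:x1]; r=np.clip((i[:,:,2]-np.maximum(i[:,:,1],i[:,:,0])-30)/60,0,1);y,x=np.mgrid[y0:y1,x0:x1];return np.array([(r*x).sum()/r.sum(),(r*y).sum()/r.sum()]),r.sum()
def hc(c,p,yaw):
    a=np.radians(yaw);X=np.array([np.cos(a),np.sin(a),0]);Y=np.array([-np.sin(a),np.cos(a),0])
    q=np.array([proj(c,p+.007*i*X+.007*j*Y+np.array([0,0,.014*k])) for i in(-1,1) for j in(-1,1) for k in(-1,1)],np.float32)
    m=cv2.moments(cv2.convexHull(q)); return np.array([m['m10'],m['m01']])/m['m00'],m['m00']
for s,t,yaw,g in(((im[0],265,290,193,220),(im[2],302,320,232,252),-110.5,[.4545,.211,.072]),((im[1],325,350,305,340),(im[3],440,460,240,265),109.6,[.4258,-.0846,.096])):
    cs,as_=cen(*s);ct,at=cen(*t)
    f=lambda p:np.r_[hc('side',p,yaw)[0]-cs,hc('top',p,yaw)[0]-ct]
    r=least_squares(f,g,x_scale=.01);print(r.x,r.fun,"areas",as_,hc('side',r.x,yaw)[1],at,hc('top',r.x,yaw)[1]);print(" resid at guess",f(np.array(g)))
E
```

```text
[0.45588635 0.21199462 0.07226692] [-0.27722199 -0.00050105  0.19631722 -0.21356739] areas 154.95 110.57703715772368 115.06666666666666 43.232079518260434
 resid at guess [-0.72141121  0.61185737  0.65851788  0.40216513]
[ 0.42484096 -0.08462723  0.10310521] [-0.37047545  0.04853824  0.19794268 -0.50020623] areas 215.29999999999998 242.6817887928337 52.016666666666666 81.76558366930112
 resid at guess [ 0.0956712   2.5796523  -0.95779676 -0.95644575]
```

```bash
python3 - <<'E'
from h import *
a=np.radians(109.6);X=np.array([np.cos(a),np.sin(a),0]);Y=np.array([-np.sin(a),np.cos(a),0])
for z in(.096,.099,.102):
  p=np.array([.4258,-.0846,z])
  for k in(1,-1):
    print(z,k,[tuple(np.round(proj('side',p+.007*i*X+.007*j*Y+np.array([0,0,.014*k])),1)) for i,j in((-1,-1),(-1,1),(1,1),(1,-1))])
import cv2
s=cv2.imread("pics/s19.png");cv2.imwrite("pics/z20.png",cv2.resize(s[308:348,320:360],None,fx=15,fy=15,interpolation=cv2.INTER_CUBIC))
E
```

```text
0.096 1 [(np.float64(343.5), np.float64(317.4)), (np.float64(336.9), np.float64(323.9)), (np.float64(329.4), np.float64(317.9)), (np.float64(336.0), np.float64(311.6))]
0.096 -1 [(np.float64(342.8), np.float64(328.5)), (np.float64(336.5), np.float64(334.8)), (np.float64(329.2), np.float64(328.9)), (np.float64(335.6), np.float64(322.6))]
0.099 1 [(np.float64(343.6), np.float64(316.2)), (np.float64(337.0), np.float64(322.7)), (np.float64(329.4), np.float64(316.6)), (np.float64(336.1), np.float64(310.4))]
0.099 -1 [(np.float64(342.9), np.float64(327.3)), (np.float64(336.5), np.float64(333.7)), (np.float64(329.2), np.float64(327.7)), (np.float64(335.6), np.float64(321.5))]
0.102 1 [(np.float64(343.7), np.float64(315.0)), (np.float64(337.0), np.float64(321.4)), (np.float64(329.5), np.float64(315.4)), (np.float64(336.1), np.float64(309.1))]
0.102 -1 [(np.float64(343.0), np.float64(326.2)), (np.float64(336.6), np.float64(332.5)), (np.float64(329.2), np.float64(326.6)), (np.float64(335.7), np.float64(320.3))]
```

View pics/z20.png

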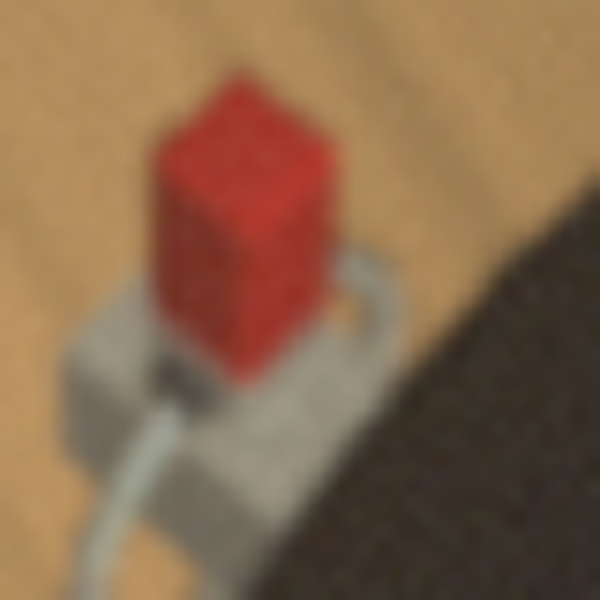

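```bash
python3 - <<'E'
from h import *
h=np.array([.4255,-.0848]);A=np.array([.942,.336]);B=np.array([-.336,.942])
for th in(1.57,1.4,1.2):
  L=[]
  for ph in(90,120,150,180,210,240,270):
    r=.0225+.0225*-np.cos(np.radians(ph)); l=.0225*np.sin(np.radians(ph))
    q=np.r_[h+A*l+B*r*np.cos(th),.078-r*np.sin(th)]
    L.append((np.round((np.array(proj('side',q))-[305,290]+.5)*7).astype(int).tolist(),np.round((np.array(proj('top',q))-[425,215]+.5)*7+[385,0]).astype(int).tolist()))
  print(th,L)
E
```

```text
1.57 [([285, 275], [484, 197]), ([275, 312], [477, 206]), ([249, 358], [480, 230]), ([214, 399], [491, 262]), ([180, 427], [507, 295]), ([155, 434], [525, 319]), ([145, 416], [540, 328])]
1.4 [([272, 264], [474, 201]), ([255, 295], [462, 212]), ([224, 336], [460, 238]), ([188, 376], [470, 271]), ([156, 405], [488, 302]), ([135, 416], [510, 325]), ([132, 404], [530, 333])]
1.2 [([257, 249], [462, 206]), ([233, 273], [445, 220]), ([197, 308], [440, 247]), ([159, 345], [448, 280]), ([128, 376], [467, 311]), ([112, 392], [493, 333]), ([117, 388], [518, 338])]
```

```bash
python3 -c "
from plant import ticket;print(ticket.job_done())"
```

```text
the job is handed in; nothing more can be done
None
```

The linchpin is home in the axle's cross-hole and its ring has snapped shut around the tip. I handed the job in with the arm clear, after about 20 s of the 72 s.

**What I did:** I took the linchpin from the block and turned it so the open ring pointed away from the wheel. I felt for the hole with about 3–6 N; the first two touches landed on the flat and the third found the hole. I lowered the pin until the shoulder met the axle at about 6 N and let go. I then pushed the bow down with the closed fingertips, with a peak force of about 6 N, until the ring snapped over.

**Last checks:**
- **Shoulder home:** The pin went 34.9 mm down from first touching the flat to the shoulder touching, against a 35 mm shank. In the picture, the edges of the red grip match the seated height to within about 1 px. The grip did not move when the ring closed.
- **Ring locked:** The ring's outline in the side camera matches the fully locked angle of 1.57. The top view also shows it hanging on both sides of the axle end.
- **Other things:** By eye, the block, the clevis pins and everything else on the bench are where they were in the first pictures.

**Disagreement:** A quick height estimate from the grip's colour gave about 7 mm too high. I judged it a fault of the colour threshold, because the areas it measured did not match the grip's size, and the edges and forces agreed with a seated pin.

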